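# Slide the steel rule off the bench edge and lay it to a profile offcut for measuring

## Task

Lay the steel rule ready to measure the aluminium profile offcut on the stop board. The rule lies flat and is too thin to pick up there, so slide it along until its hole end sticks out at least 30 mm past the front edge of the table, still lying flat, then pick it up from there and lay it flat on the board with its zero end (the one without the hole) right up against the end stop and its long edge flush along the left side of the offcut, pushed in so that the offcut sits snug between rule and side fence with its own end still at the end stop. Do not let the rule fall off the table, and leave the caliper, pencil and tape roll where they are.

Things in the scene. Friction and masses are not known exactly. Their poses are not given: they have to be found in the camera images.
- rule_mid (a point): centre (half-way up, 1.25 mm above its underside) of the flat steel rule, 220 mm long x 30 mm wide x 2.5 mm thick, about 0.12 kg, square ends, black tick marks on its upper face. Starts flat on the table, pointing roughly away from the robot; smooth: a fingertip pressed on it with about 5 N drags it along. x axis along its length from the hole end to the zero end, y across its width, z up
- rule_zero (a point): middle of the rule's zero end face (no hole; far from the robot at the start), half-way up its thickness; axes as rule_mid, 110 mm from it
- rule_tail (a point): middle of the rule's other end face, the end with an 8 mm hanging hole 12 mm in from it (nearest the robot at the start), half-way up its thickness; axes as rule_mid, 110 mm from it. The rule tips off the table if much more than 90 mm of it sticks out
- table_edge (a point): a point on the table's straight front edge (fixed, world x = 0.38, the edge runs along world y), at the height of the table top, 0. The top is 21 mm thick there, with a frame bar under it down to 38 mm below the top, set back 2 mm; nearer the robot than the edge is free air
- stop_board: fixed plywood stop board on four rubber feet, 164 mm (x) x 102 mm (y), its upper face 22 mm above the table. Origin: centre of its underside on the table; x along the board away from the robot, y to the left, z up. Front (board x = -82 mm) and left (board y = +51 mm) edges are open. The rule laid home has its centre line at board y = +8 mm and sticks out 72 mm past the board's front edge
- stop_face (a point): middle of the near face of the wooden end stop, which crosses the whole far end of the board (16 mm thick, 16 mm high above the upper face), at the height of the board's upper face: board x = +66 mm, y = 0; axes as the board
- fence_face (a point): middle of the inner face of the wooden side fence along the board's right edge (14 mm thick, 12 mm high above the upper face), at the height of the upper face: board x = -9 mm, y = -37 mm; axes as the board
- profile_mid (a point): centre (15 mm above its underside) of the loose offcut of slotted aluminium profile, 120 mm long (its x, along the board) x 30 mm wide (y) x 30 mm high, about 0.14 kg, standing on the board's upper face, its far end at the end stop (within 1 mm) and at the start 3 to 5 mm clear of the side fence. Home against both, its centre is at board x = +6 mm, y = -22 mm
- caliper: loose steel caliper, 200 mm long, 52 mm wide, up to 10 mm high, lying on the table to the right of the board; origin at the middle of its underside; leave it alone
- pencil: loose yellow pencil, 150 mm long, 8 mm thick, lying on the table to the left of the rule; origin at the middle of its underside; leave it alone
- tape: loose roll of grey cloth tape lying on its flat side, 104 mm across, 47 mm high, behind the board; origin at the centre of its underside; leave it alone
There are look-alikes about, which are no part of the job. Leave any turquoise look-alike of the part that bears profile_mid alone.

How it is judged:
By the outcome, as a careful person would: the job done as asked, in the order asked, and still so for the second after the job is handed in, with the robot touching nothing.
It also fails if it takes over 72 s, if anything falls off the work surface, if the arm or the gripper's body presses on something with over 40 N, if the wrist force passes 120 N, or if a joint passes its speed limit or range.

## Robot

A 7-joint arm with a two-finger parallel gripper is mounted at the origin on a cart in front of the work surface, level with it; the furniture and walls round the work are solid. World frame = base frame: x ahead of the robot, y to its left, z up, the work surface at z = 0. Lengths are in m, angles in rad, forces in N, time in s.
With the tool pointing down it reaches from about 0.4 to 0.9 m from the base axis. Payload 5.5 kg.
Tool frame: the origin (TCP) lies between the finger pads; the fingertips stand 8 mm ahead of it and the grasp point (between the pads) lies 11 mm behind it; x points along the fingers, y is the direction in which the jaws open and shut, and the axes are right-handed (so a half turn about x gives the same grasp; the last joint's range is limited). The gripper opens to 92 mm and grips with 3 to 60 N. Pads are 19 mm wide; open, the fingers measure 130 mm over their backs; the gripper's body (75 mm by 190 mm) begins 47 mm behind the grasp point.
Start: joints at [1.42, 0.501, -0.427, 1.55, 0.221, 1.138, -0.21], TCP at [0.261, -0.595, 0.235] pointing down, gripper open.
Joint ranges: [-2.88, 2.88], [-0.31, 2.03], [-1.54, 1.56], [0.2, 2.42], [-1.41, 4.55], [0.19, 2.02], [-2.57, 2.57]. Speed limits (rad/s): [2.57, 2.57, 3.14, 3.14, 3.14, 3.14, 3.14].

## Interface

Orientations are given as a 3x3 rotation matrix whose columns are the frame's x, y, z axes.
In Python, from rig import manip gives the robot as it stands.
- The arm moves only by the tool apply_moves, never from a script. Its argument "targets" is one flat list of numbers, 7 for each row, row after row: the shift along the world's x, y, z in units of 50 mm (1.0 is 50 mm), then the turn, a rotation vector about the world's x, y, z in degrees, then the closure, from -1 (fully open) to 1 (shut). In form: [x, y, z, rx, ry, rz, grip, x, y, z, rx, ry, rz, grip, ...]. A call has 1 to 12 rows; each row is the pose to reach, as a shift and turn from the pose measured when the call began; what a row does not reach only later rows make up. A row lasts 1/10 s, in which the tool goes at most 50 mm and 8.59 degrees, less where a joint would pass 70% of its speed; a pose out of reach is approached as far as the arm can. A call with a gripper value outside its range is refused whole. The fingers move at their own pace and stop on an object; "squeeze" is the grip in N (left out, the last holds). Time passes only in rows, so rows that repeat a pose let the fingers close. It gives the time, the measured TCP pose, the force and the opening at its end, in the units of the state.
- manip.sense(): the state, without advancing time (a new reading comes with each control period).
- manip.capture(name): name is "side" or "top"; returns (picture, depth): 420x560x3 uint8, red, green, blue; 420x560 float32, m along the optical axis (not along the pixel's ray), 0 where there is no reading.
- manip.camera_info(name): a dict with "intrinsics" (3x3 intrinsics, pixels), "R" (3x3) and "t" (3): a world point X has camera coordinates R X + t. Camera axes: x right, y down, z forward; pixel columns grow to the right and rows downward; lengths in m; the calibration is good to about 2 mm. A picture is of the moment at which its call begins. camera_info takes no time and is no camera call.
- manip.close_job(): hands the job in, once; it reports no verdict.
The state is a dict: "time": time; "qpos": joint angles; "joint_velocities": joint speeds; "joint_efforts": joint torques, N m; "tcp_pos": TCP position; "tcp_rot": TCP orientation; "wrist_force": force on the tool from outside, world axes, zero at the start; "torque": the same for the moment, N m; "grip_width": opening from 0.0 (shut) to 1.0 (fully open).
Only numpy, scipy, OpenCV 4.12 (cv2) and the standard library are available. Lean on these libraries where they do the work, as an engineer would, in place of code of your own. Each camera call takes 0.05 s, during which the arm holds its last target.

## Working session

There is one attempt and no reset: what is moved stays moved. The work goes in short steps, Python scripts to look and compute and a tool call to move; the robot and the scene stay as the last step left them, time stands still between calls to the robot, and variables do not carry over. Pictures are saved under pics/ and viewed, and the job is handed in when it is done.

Besides the shell and the picture viewer there is one more tool, called after ">>>" as name(argument=value, ...) on one line, values as JSON. apply_moves: Moves the arm, as the interface text tells. Its arguments: {"type":"object","properties":{"targets":{"type":"array"},"squeeze":{"type":"number"}},"required":["targets"]}

```bash
ls; mkdir -p pics
python3 - <<'E'
from rig import manip
import cv2,numpy as np
for n in("side","top"):
    p,d=manip.capture(n); cv2.imwrite(f"pics/{n}0.png",p[:,:,::-1]); np.savez(f"{n}0.npz",p=p,d=d)
    c=manip.camera_info(n); print(n,np.array(c["intrinsics"]).round(1).tolist(),np.round(c["R"],3).tolist(),np.round(c["t"],3).tolist())
s=manip.sense(); print(s)
E
```

```text
pics
side [[535.5, 0.0, 278.5], [0.0, 535.5, 198.9], [0.0, 0.0, 1.0]] [[-0.997, -0.078, 0.022], [-0.062, 0.558, -0.828], [0.052, -0.826, -0.561]] [0.603, -0.052, 1.484]
top [[462.6, 0.0, 279.2], [0.0, 462.6, 207.4], [0.0, 0.0, 1.0]] [[-0.021, -1.0, -0.0], [-0.994, 0.021, -0.108], [0.108, -0.002, -0.994]] [0.252, 0.564, 1.227]
{'time': 0.1, 'qpos': array([ 1.42019748,  0.50173761, -0.426811  ,  1.55130953,  0.22078775,
        1.13833452, -0.21028795]), 'joint_velocities': array([ 9.37084628e-04, -1.93632775e-03, -1.78383714e-03, -3.52351691e-03,
        1.26181491e-03,  4.15977002e-05,  4.10824737e-04]), 'joint_efforts': array([-1.13374076e-02, -5.67872643e+01, -5.83858788e+00, -2.79915977e+01,
       -6.90233801e-02,  2.39753496e-02,  3.59044975e-05]), 'tcp_pos': array([ 0.26107971, -0.59459628,  0.23380767]), 'tcp_rot': array([[-6.38078992e-04,  4.02136734e-01, -9.15579401e-01],
       [ 1.61754032e-03, -9.15577975e-01, -4.02137235e-01],
       [-9.99998488e-01, -1.73758192e-03, -6.62613097e-05]]), 'wrist_force': array([-0.30570176, -0.12794976, -0.2583996 ]), 'torque': array([ 0.00097518, -0.01758411,  0.03262973]), 'grip_width': 1.0007507077337896}
```

View pics/side0.png

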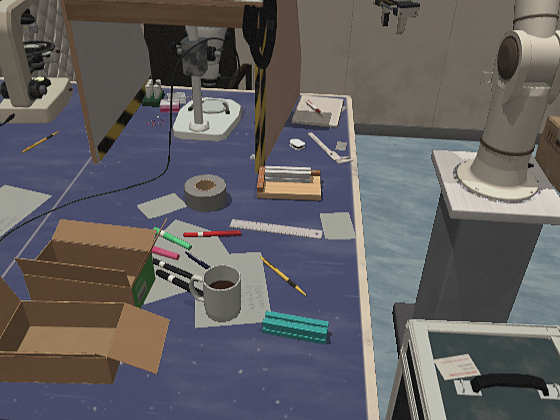

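View pics/top0.png

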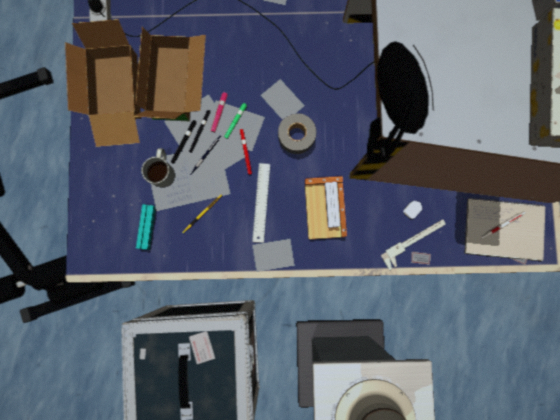

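```bash
cat > h.py <<'E'
from rig import manip
import cv2,numpy as np
def cam(n):
    c=manip.camera_info(n); return np.array(c["intrinsics"]),np.array(c["R"]),np.array(c["t"])
def pw(n,u,v,z):
    K,R,t=cam(n); r=R.T@np.linalg.solve(K,[u,v,1]); o=-R.T@t; return o+r*(z-o[2])/r[2]
def wp(n,X):
    K,R,t=cam(n); q=K@(R@np.array(X)+t); return q[:2]/q[2]
def cloud(n,d):
    K,R,t=cam(n); v,u=np.mgrid[:d.shape[0],:d.shape[1]]
    P=np.stack([u,v,np.ones_like(u)],-1)@np.linalg.inv(K).T*d[...,None]
    return (P-t)@R
def crop(p,x0,y0,x1,y1,s,f):
    cv2.imwrite(f,cv2.resize(p[y0:y1,x0:x1,::-1],None,fx=s,fy=s,interpolation=cv2.INTER_CUBIC))
E
python3 - <<'E'
from h import *
p=np.load("top0.npz")["p"]; d=np.load("top0.npz")["d"]
crop(p,230,150,360,280,6-0,"pics/t0c.png") if 0 else crop(p,235,155,355,275,5,"pics/t0c.png")
s=np.load("side0.npz"); crop(s["p"],220,150,360,250,5,"pics/s0c.png")
C=cloud("top",d)
for u,v in[(261,200),(250,200),(318,215),(332,205),(300,133),(270,255)]: print(u,v,C[v,u].round(4))
print("edge",pw("top",200,276,0),wp("top",[.38,.2,0]),wp("top",[.38,0,0]))
E
```

```text
261 200 [0.5944 0.29   0.0033]
250 200 [ 5.955e-01  3.208e-01 -4.000e-04]
318 215 [0.5478 0.1339 0.018 ]
332 205 [0.5711 0.0983 0.0493]
300 133 [ 0.7841  0.1763 -0.0011]
270 255 [0.4416 0.2678 0.0074]
edge [0.38841843 0.46088093 0.        ] [295.21003788 277.06829047] [368.13574313 275.50929481]
```

View pics/t0c.png

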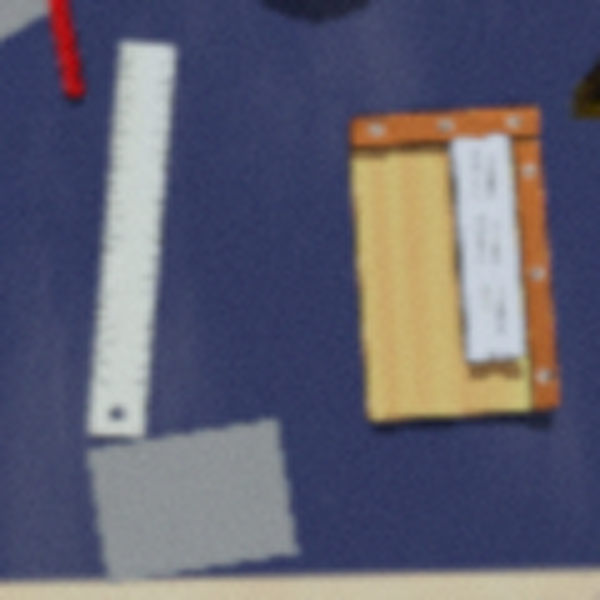

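View pics/s0c.png

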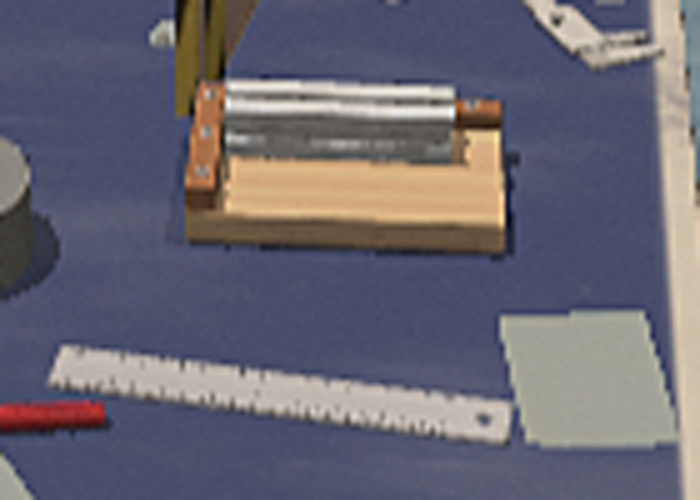

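Run:
```python
from h import *
s=np.load("top0.npz"); p=s["p"];d=s["d"]; C=cloud("top",d)
o=lambda x,y:(235+x/5-.4,155+y/5-.4)
print("rule")
R=[pw("top",*o(*q),.0025) for q in[(120,41),(176,45),(88,435),(145,437)]]
for r in R: print(r.round(4))
z=(R[0]+R[1])/2;t=(R[2]+R[3])/2;print("zero",z,"tail",t,np.linalg.norm(z-t),np.degrees(np.arctan2(*(z-t)[1::-1])), 'mid',(z+t)/2)
print("board")
for n,q,h in[("FLtop",(352,152),.022),("NL",(368,420),.022),("stopL",(351,118),.038),("stopR",(540,107),.038),("stopnearL",(353,150),.038),("fenceNR",(558,408),.034),("fenceNL",(532,410),.034),("pFL",(450,140),.052),("pFR",(511,135),.052),("pNL",(468,362),.052),("pNR",(524,357),.052)]:
    print(n,pw("top",*o(*q),h).round(4))
def med(u0,u1,v0,v1): return np.median(C[v0:v1,u0:u1,2]).round(4),C[v0:v1,u0:u1,2].std().round(4)
print("sheet",med(257,290,245,265),"table left",med(225,245,200,260),"table R",med(275,300,190,230),"rule",med(258,263,170,230))
print("rim",med(230,330,272,275))
# gray sheet corners
for q in[(90,452),(277,420),(108,578),(298,552)]: print(pw("top",*o(*q),0).round(4))
for q in[(112,578),(500,570)]: print('tabledge',pw("top",*o(*q),0).round(4))
# high things
m=(C[...,2]>.06)&(d>0)&(C[...,0]>.38)&(C[...,0]<1)&(C[...,1]>-.3)
for y in np.arange(-.3,.7,.1):
    k=m&(C[...,1]>=y)&(C[...,1]<y+.1)
    if k.any(): print(y.round(2),C[k][:,0].min().round(3),C[k][:,2].max().round(3),k.sum())
```

```text
rule
[0.6999 0.295  0.0025]
[0.697  0.2636 0.0025]
[0.4794 0.3163 0.0025]
[0.4776 0.2849 0.0025]
zero [0.69843556 0.27929669 0.0025    ] tail [0.47851548 0.30055921 0.0025    ] 0.2209455502183288 -5.522360690265702 mid [0.58847552 0.28992795 0.0025    ]
board
FLtop [0.6311 0.1676 0.022 ]
NL [0.4836 0.1629 0.022 ]
stopL [0.6473 0.1685 0.038 ]
stopR [0.6512 0.0655 0.038 ]
stopnearL [0.6296 0.1679 0.038 ]
fenceNR [0.4874 0.0611 0.034 ]
fenceNL [0.4867 0.0752 0.034 ]
pFL [0.6318 0.1165 0.052 ]
pFR [0.6338 0.0836 0.052 ]
pNL [0.5121 0.1107 0.052 ]
pNR [0.5141 0.0808 0.052 ]
sheet (np.float64(0.0018), np.float64(0.0498)) table left (np.float64(0.001), np.float64(0.0825)) table R (np.float64(0.001), np.float64(0.0572)) rule (np.float64(0.0037), np.float64(0.0737))
rim (np.float64(0.0008), np.float64(0.0738))
[0.4701 0.3154 0.    ]
[0.4856 0.2118 0.    ]
[0.4009 0.3066 0.    ]
[0.4129 0.202  0.    ]
tabledge [0.4009 0.3044 0.    ]
tabledge [0.4007 0.0913 0.    ]
-0.3 0.592 0.536 8449
-0.2 0.603 0.469 10111
-0.1 0.621 0.534 8991
0.0 0.583 0.541 6619
0.4 0.782 0.169 1058
0.5 0.633 0.171 1281
0.6 0.8 0.13 404
```

Run:
```python
from h import *
s=np.load("top0.npz");d=s["d"]; C=cloud("top",d)
for u,v in[(354,176),(360,170),(372,150),(385,100),(378,60),(550,190),(400,165)]: print(u,v,C[v,u].round(3))
s=np.load("side0.npz");d=s["d"]; C=cloud("side",d)
for u,v in[(259,160),(263,120),(270,100),(292,110),(295,75)]: print(u,v,C[v,u].round(3))
p=s["p"]; crop(p,60,0,360,220,2.6,"pics/s0d.png")
```

```text
354 176 [0.65  0.035 0.041]
360 170 [0.65  0.034 0.127]
372 150 [0.651 0.046 0.343]
385 100 [0.711 0.047 0.476]
378 60 [0.795 0.052 0.457]
550 190 [ 0.584 -0.42   0.166]
400 165 [ 0.64  -0.04   0.231]
259 160 [0.655 0.043 0.044]
263 120 [0.648 0.016 0.152]
270 100 [ 0.637 -0.062  0.175]
292 110 [ 0.588 -0.375  0.005]
295 75 [ 0.584 -0.419  0.113]
```

View pics/s0d.png

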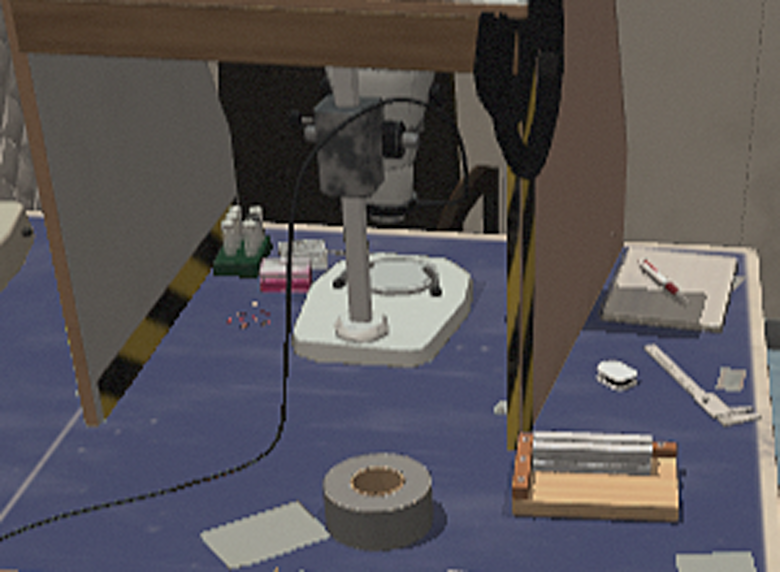

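>>> apply_moves(targets=[0.35,0.86,0,0,0,-3,1,0.7,1.72,0,0,0,-6,1,1.05,2.58,0,0,0,-9,1,1.4,3.44,0,0,0,-12,1,1.75,4.3,0,0,0,-15,1,2.1,5.16,0,0,0,-18,1,2.45,6.0,0,0,0,-21,1,2.78,6.9,0,0,0,-24,1,2.9,7.8,0,0,0,-26,1,3.0,8.7,0,0,0,-28,1,3.1,9.6,0,0,0,-29.2,1,3.2,10.5,0,0,0,-29.2,1], squeeze=20)

```text
time: 1.3
tcp_pos: [0.4207, -0.0678, 0.2337]
tcp_rot: [[0.0, -0.096, -0.995], [0.001, -0.995, 0.096], [-1.0, -0.001, -0.0]]
wrist_force: [1.0, 0.4, -0.4]
grip_width: 0.024
```

>>> apply_moves(targets=[0,0.9,0,0,0,0,1,0,1.8,0,0,0,0,1,0,2.7,0,0,0,0,1,0,3.6,0,0,0,0,1,0.1,4.5,0,0,0,0,1,0.4,5.3,0,0,0,0,1,1.1,5.8,-0.3,0,0,0,1,1.8,6.3,-0.9,0,0,0,1,2.5,6.7,-1.6,0,0,0,1,3.2,7.0,-2.4,0,0,0,1,3.88,7.1,-3.0,0,0,0,1,3.88,7.1,-3.6,0,0,0,1])

```text
time: 2.5
tcp_pos: [0.6185, 0.2874, 0.0513]
tcp_rot: [[0.002, -0.098, -0.995], [0.002, -0.995, 0.098], [-1.0, -0.002, -0.002]]
wrist_force: [-0.4, 0.2, 0.2]
grip_width: 0.006
```

>>> apply_moves(targets=[-0.08,0,-0.4,0,0,0,1,-0.08,0,-0.76,0,0,0,1,-0.08,0,-0.8,0,0,0,1,-0.08,0,-0.82,0,0,0,1,-0.08,0,-0.83,0,0,0,1])

```text
time: 3.0
tcp_pos: [0.6141, 0.2876, 0.0109]
tcp_rot: [[0.002, -0.098, -0.995], [0.001, -0.995, 0.098], [-1.0, -0.002, -0.002]]
wrist_force: [-3.7, -2.0, 9.0]
grip_width: 0.008
```

Run:
```python
from h import *
p,d=manip.capture("side"); crop(p,200,130,360,260,5,"pics/s1.png")
s=manip.sense(); print(s["tcp_pos"],s["wrist_force"])
```

```text
[0.61407807 0.28762529 0.01091038] [-3.57264231 -0.34450039  5.90960515]
```

View pics/s1.png

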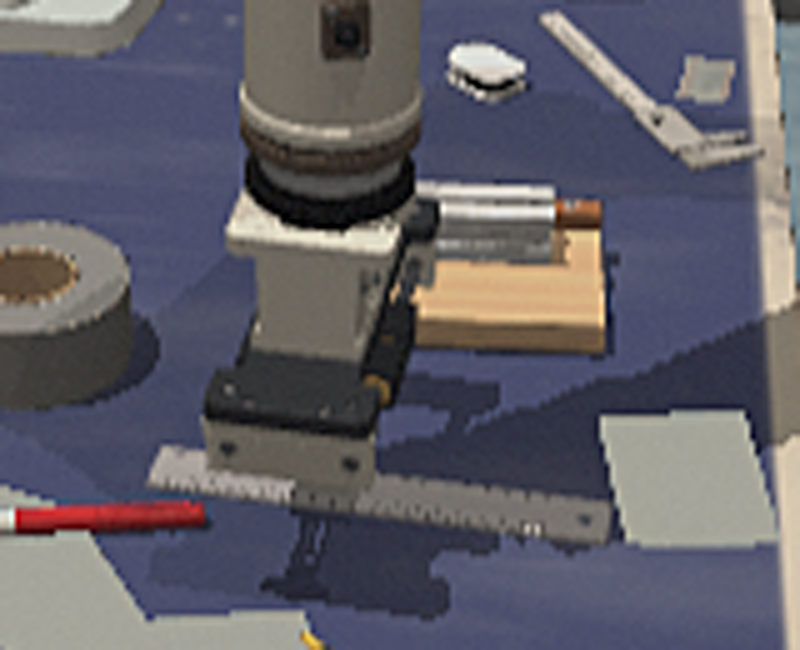

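>>> apply_moves(targets=[-0.05,0,-0.03,0,0,0,1,-0.15,0,-0.03,0,0,0,1,-0.3,0,-0.03,0,0,0,1,-0.5,0,-0.03,0,0,0,1,-0.7,0,-0.03,0,0,0,1,-0.9,0,-0.03,0,0,0,1,-1.05,0,-0.03,0,0,0,1,-1.15,0,-0.03,0,0,0,1,-1.2,0,-0.03,0,0,0,1])

```text
time: 3.95
tcp_pos: [0.5551, 0.2884, 0.0109]
tcp_rot: [[0.006, -0.098, -0.995], [0.003, -0.995, 0.098], [-1.0, -0.003, -0.005]]
wrist_force: [3.2, -0.1, 5.7]
grip_width: 0.008
```

Run:
```python
from h import *
p,d=manip.capture("side"); crop(p,200,130,360,260,5,"pics/s2.png")
s=manip.sense(); print(s["tcp_pos"],s["wrist_force"])
```

```text
[0.55479274 0.28847924 0.01087691] [ 1.56979165 -0.78301575  6.47985446]
```

View pics/s2.png

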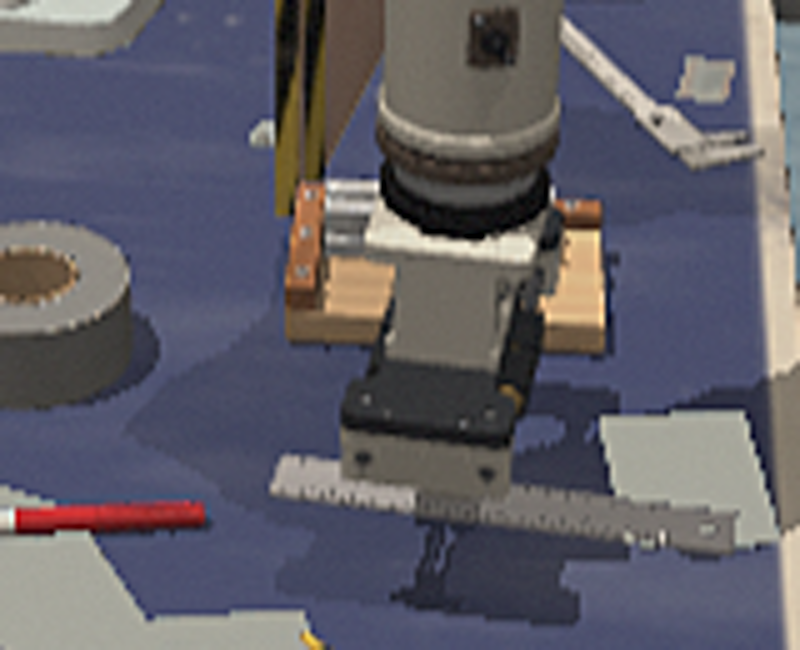

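>>> apply_moves(targets=[-0.1,0,-0.03,0,0,0,1,-0.25,0,-0.03,0,0,0,1,-0.45,0,-0.03,0,0,0,1,-0.65,0,-0.03,0,0,0,1,-0.85,0,-0.03,0,0,0,1,-1.05,0,-0.03,0,0,0,1,-1.25,0,-0.03,0,0,0,1,-1.45,0,-0.03,0,0,0,1,-1.65,0,-0.03,0,0,0,1,-1.85,0,-0.03,0,0,0,1,-2.02,0,-0.03,0,0,0,1,-2.12,0,-0.03,0,0,0,1])

```text
time: 5.2
tcp_pos: [0.4501, 0.2895, 0.0108]
tcp_rot: [[0.009, -0.097, -0.995], [0.005, -0.995, 0.097], [-1.0, -0.006, -0.009]]
wrist_force: [2.1, 0.3, 6.5]
grip_width: 0.004
```

Run:
```python
from h import *
p,d=manip.capture("side"); crop(p,220,150,380,280,5,"pics/s3.png")
p,d=manip.capture("top"); crop(p,220,180,340,300,5,"pics/t3.png")
s=manip.sense(); print(s["tcp_pos"],s["wrist_force"])
```

```text
[0.44931873 0.28950175 0.0107991 ] [ 0.58509281 -0.18054851  9.29979272]
```

View pics/s3.png

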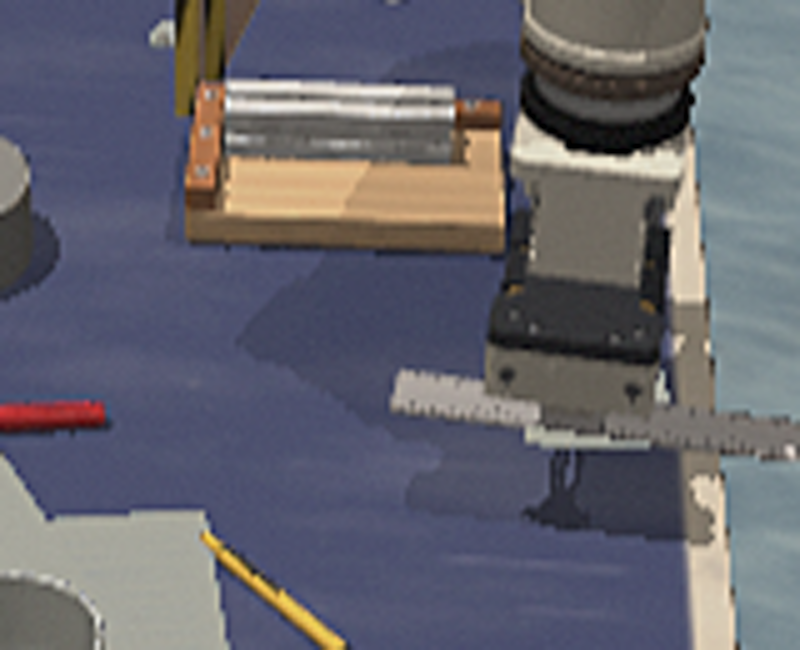

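View pics/t3.png

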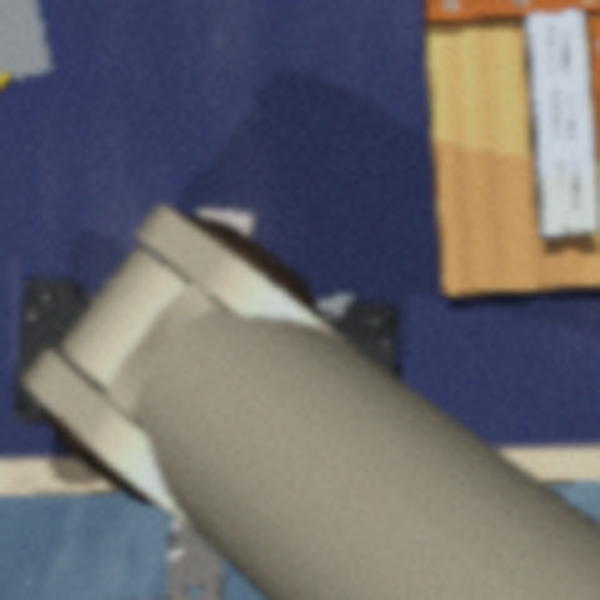

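>>> apply_moves(targets=[0,0,0.2,0,0,0,1,0,0,0.8,0,0,0,0.5,0,0,1.6,0,0,0,-0.2,-0.4,0,2.0,0,0,0,-0.6,-1.0,0,2.0,0,0,0,-0.6,-1.5,0,2.0,0,0,0,-0.6])

```text
time: 5.9
tcp_pos: [0.3727, 0.2893, 0.1117]
tcp_rot: [[0.008, -0.097, -0.995], [0.005, -0.995, 0.097], [-1.0, -0.006, -0.008]]
wrist_force: [-0.3, 0.4, 0.2]
grip_width: 0.392
```

Run:
```python
from h import *
p,d=manip.capture("side"); crop(p,260,180,420,300,5,"pics/s4.png")
p,d=manip.capture("top"); crop(p,220,180,340,300,5,"pics/t4.png")
s=manip.sense(); print(s["tcp_pos"],s["wrist_force"],s["grip_width"])
```

```text
[0.36976068 0.28889757 0.11084453] [-0.20353797 -0.21702154 -0.59886529] 0.4788140734968853
```

View pics/s4.png

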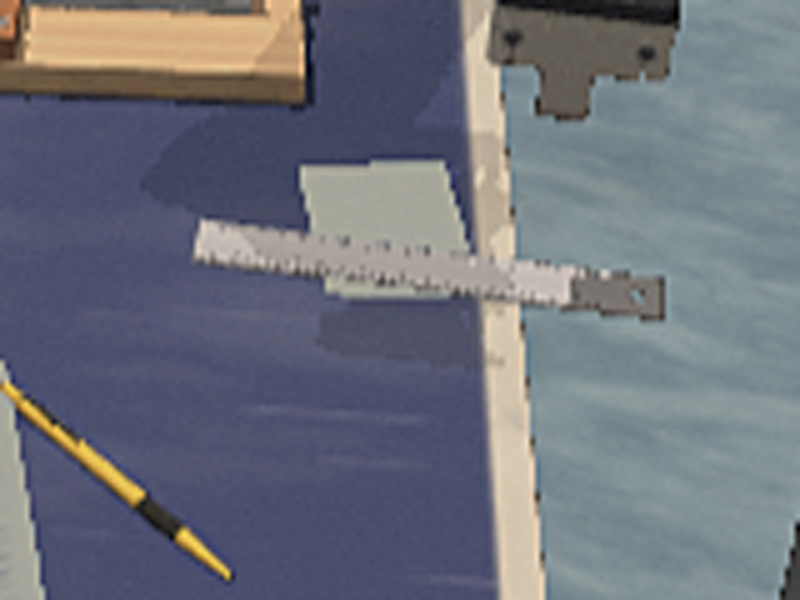

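View pics/t4.png

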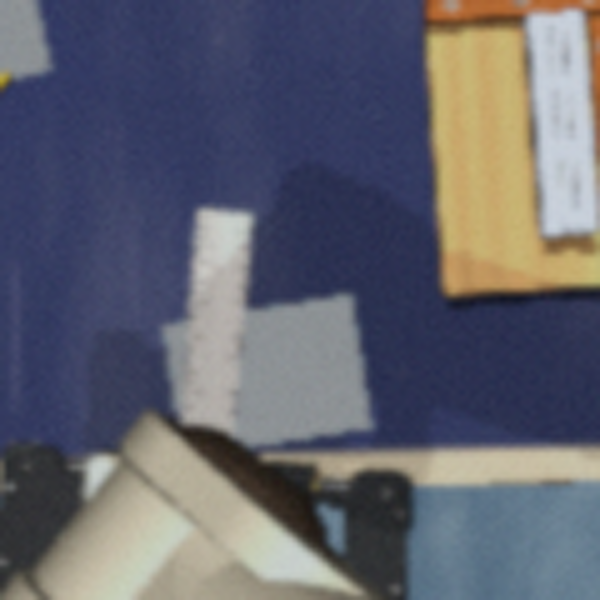

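Run:
```python
from h import *
o=lambda x,y:(260+x/5-.4,180+y/5-.4)
P=[pw("side",*o(*q),.0025) for q in[(201,218),(193,262),(664,278),(662,320)]]
for r in P: print(r.round(4))
z=(P[0]+P[1])/2;t=(P[2]+P[3])/2;print(z,t,np.degrees(np.arctan2(*(z-t)[1::-1])))
o=lambda x,y:(220+x/5-.4,180+y/5-.4)
P=[pw("top",*o(*q),.0025) for q in[(198,208),(254,213),(182,420),(238,430)]]
for r in P: print(r.round(4))
z=(P[0]+P[1])/2; a=((P[0]-P[2])+(P[1]-P[3]));a/=np.linalg.norm(a); print(z,np.degrees(np.arctan2(a[1],a[0])), z-.22*a)
```

```text
[0.5324 0.2624 0.0025]
[0.5346 0.2975 0.0025]
[0.3127 0.286  0.0025]
[0.3168 0.318  0.0025]
[0.53346434 0.27996977 0.0025    ] [0.31475407 0.30202139 0.0025    ] -5.757431683526964
[0.5354 0.296  0.0025]
[0.532  0.2651 0.0025]
[0.4189 0.3067 0.0025]
[0.4129 0.2761 0.0025]
[0.53367608 0.28054587 0.0025    ] -5.277549637942586 [0.3146087  0.30078157 0.0025    ]
```

>>> apply_moves(targets=[-0.19,0.16,-0.3,-0.3,0.45,0,-0.6,-0.19,0.16,-0.8,-0.3,0.45,0,-0.6,-0.19,0.16,-1.3,-0.3,0.45,0,-0.6,-0.19,0.16,-1.8,-0.3,0.45,0,-0.6,-0.19,0.16,-2.1,-0.3,0.45,0,-0.6,-0.19,0.16,-2.36,-0.3,0.45,0,-0.6,-0.19,0.16,-2.36,-0.3,0.45,0,-0.6])

```text
time: 6.7
tcp_pos: [0.3592, 0.296, -0.0085]
tcp_rot: [[-0.005, -0.093, -0.996], [-0.005, -0.996, 0.093], [-1.0, 0.005, 0.005]]
wrist_force: [0.3, 0.1, 0.0]
grip_width: 0.801
```

Run:
```python
from h import *
p,d=manip.capture("side"); crop(p,260,180,420,300,5,"pics/s5.png")
s=manip.sense(); print(s["tcp_pos"],s["tcp_rot"].round(3),s["wrist_force"],s["grip_width"])
```

```text
[ 0.35980494  0.29649914 -0.00767174] [[-0.004 -0.093 -0.996]
 [-0.004 -0.996  0.093]
 [-1.     0.004  0.004]] [0.03253029 0.91853708 0.14604898] 0.8037063022893028
```

View pics/s5.png

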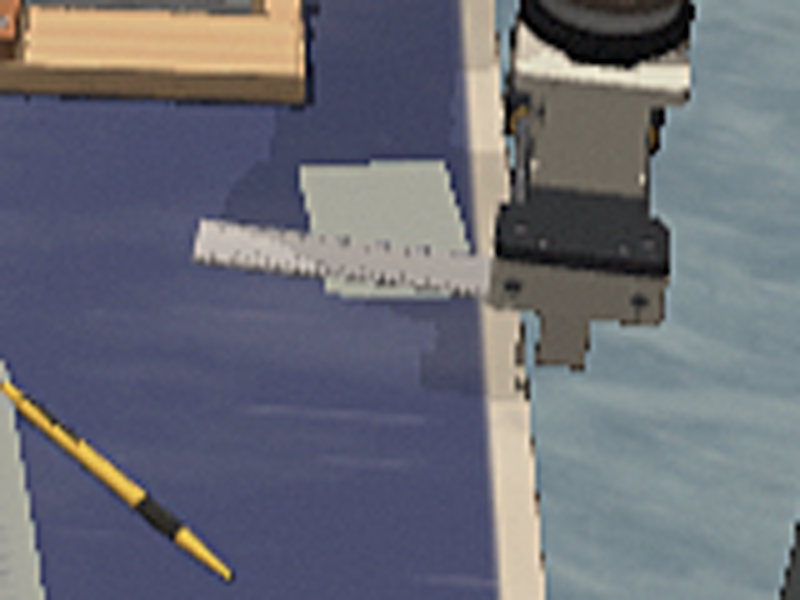

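>>> apply_moves(targets=[-0.08,0.02,0,0.2,-0.2,0,-0.6,-0.15,0.02,0,0.2,-0.2,0,-0.6,-0.15,0.02,0,0.2,-0.2,0,-0.2,-0.15,0.02,0,0.2,-0.2,0,0.2,-0.15,0.02,0,0.2,-0.2,0,0.6,-0.15,0.02,0,0.2,-0.2,0,1,-0.15,0.02,0,0.2,-0.2,0,1,-0.15,0.02,0,0.2,-0.2,0,1,-0.15,0.02,0,0.2,-0.2,0,1], squeeze=55)

```text
time: 7.65
tcp_pos: [0.3524, 0.2975, -0.0077]
tcp_rot: [[-0.001, -0.093, -0.996], [-0.0, -0.996, 0.093], [-1.0, 0.0, 0.001]]
wrist_force: [0.1, 0.8, -0.6]
grip_width: 0.298
```

Run:
```python
from h import *
s=manip.sense(); print(s["tcp_pos"],s["tcp_rot"].round(3),s["wrist_force"],s["grip_width"]*92)
```

```text
[ 0.35236813  0.29754716 -0.00767602] [[-0.001 -0.093 -0.996]
 [-0.    -0.996  0.093]
 [-1.     0.     0.001]] [ 0.05487829  0.83647104 -0.56380475] 27.449462540928888
```

>>> apply_moves(targets=[0,0,0.1,0,0,0,1,0,0,0.25,0,0,0,1,0,0,0.4,0,0,0,1,0,0,0.6,0,0,0,1,0,0,0.6,0,0,0,1])

```text
time: 8.15
tcp_pos: [0.3533, 0.2983, 0.024]
tcp_rot: [[0.002, -0.094, -0.996], [0.002, -0.996, 0.094], [-1.0, -0.002, -0.001]]
wrist_force: [-0.7, 0.5, -0.2]
grip_width: 0.302
```

Run:
```python
from h import *
p,d=manip.capture("side"); crop(p,260,170,420,290,5,"pics/s6.png")
s=manip.sense(); print(s["tcp_pos"],s["tcp_rot"].round(3),s["wrist_force"],s["torque"],s["grip_width"]*92)
```

```text
[0.35307114 0.29812659 0.02337562] [[ 0.001 -0.094 -0.996]
 [ 0.001 -0.996  0.094]
 [-1.    -0.002 -0.001]] [-0.2174222  -0.5175589  -2.40907586] [0.0536073  0.17885913 0.0300991 ] 27.6002357693156
```

View pics/s6.png

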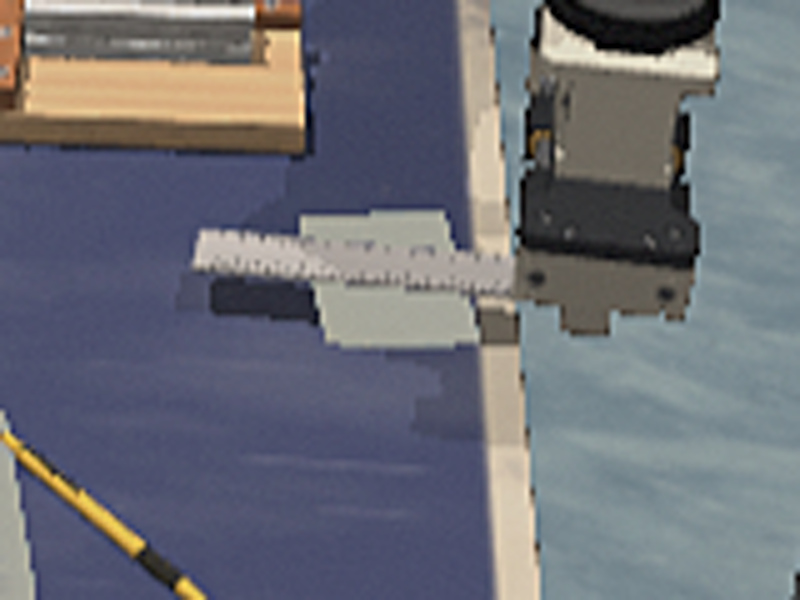

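>>> apply_moves(targets=[0,0,0.4,0,0,0,1,0,0,0.9,0,0,0,1,0.1,-0.2,1.3,0,0,0.5,1,0.35,-0.6,1.4,0,0,1.5,1,0.6,-1.1,1.4,0,0,2.5,1,0.85,-1.6,1.4,0,0,3.5,1,1.1,-2.1,1.4,0,0,4.5,1,1.35,-2.6,1.4,0,0,5.5,1,1.6,-3.0,1.4,0,0,6.5,1,1.75,-3.3,1.4,0,0,7.2,1,1.8,-3.38,1.4,0,0,7.4,1,1.8,-3.38,1.4,0,0,7.4,1])

```text
time: 9.4
tcp_pos: [0.443, 0.1286, 0.0932]
tcp_rot: [[0.0, 0.034, -0.999], [0.001, -0.999, -0.034], [-1.0, -0.001, -0.001]]
wrist_force: [0.3, 0.3, -1.8]
grip_width: 0.303
```

Run:
```python
from h import *
p,d=manip.capture("side"); crop(p,220,120,380,240,5,"pics/s7.png")
p,d=manip.capture("top"); crop(p,255,155,375,275,5,"pics/t7.png")
s=manip.sense(); print(s["tcp_pos"],s["tcp_rot"].round(3),s["wrist_force"],s["torque"],s["grip_width"]*92)
```

```text
[0.44249668 0.13005437 0.09326815] [[ 0.     0.036 -0.999]
 [ 0.002 -0.999 -0.036]
 [-1.    -0.002 -0.   ]] [ 0.30052628  0.61225443 -1.65394359] [ 0.01287274  0.06461723 -0.01025006] 27.508483179870694
```

View pics/s7.png

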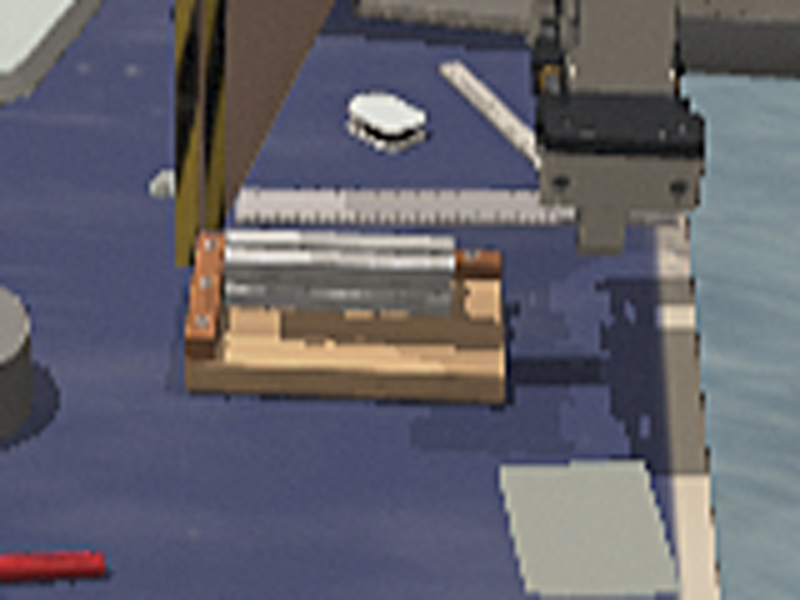

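View pics/t7.png

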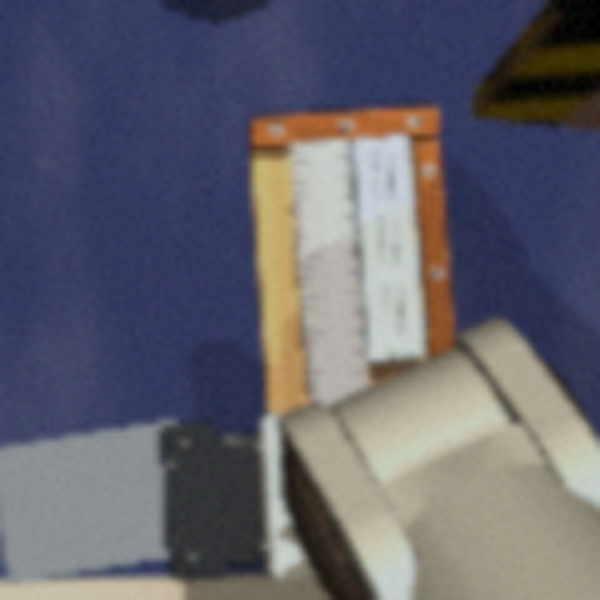

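Run:
```python
from h import *
o=lambda x,y:(255+x/5-.4,155+y/5-.4)
for q in[(292,142),(350,138),(312,400),(368,395)]:
  print(pw("top",*o(*q),.1035).round(4))
print('side')
o=lambda x,y:(220+x/5-.4,120+y/5-.4)
for q in[(238,192),(237,223),(540,190),(540,220)]: print(pw("side",*o(*q),.1035).round(4))
T=np.array([.5674,.1145]);th=np.radians(2)
def b2w(x,y): return T+np.array([x*np.cos(th)-y*np.sin(th),x*np.sin(th)+y*np.cos(th)])
# reproject board pts into side crop & top crop
for n,x,y,z in[("NLtop",-.082,.051,.022),("stopLnear",.066,.051,.038),("stopLfar",.082,.051,.038),("stopRfar",.082,-.051,.038),("fenceNR",-.082,-.051,.034),("NLbot",-.082,.051,.005)]:
  X=[*b2w(x,y),z]; a=wp("side",X);b=wp("top",X); print(n,((a-[220,120]+.4)*5).round(0),((b-[255,155]+.4)*5).round(0))
```

```text
[0.6231 0.1517 0.1035]
[0.6245 0.1218 0.1035]
[0.4901 0.1454 0.1035]
[0.492  0.1168 0.1035]
side
[0.625  0.1327 0.1035]
[0.6226 0.1634 0.1035]
[0.4732 0.1127 0.1035]
[0.4731 0.1429 0.1035]
NLtop [507. 377.] [268. 420.]
stopLnear [217. 338.] [253. 146.]
stopLfar [186. 337.] [251. 117.]
stopRfar [200. 234.] [438. 107.]
fenceNR [505. 253.] [459. 408.]
NLbot [505. 404.] [267. 421.]
```

>>> apply_moves(targets=[0,0,-0.3,0,-0.8,0,1,0,0,-0.6,0,-1.6,0,1,0,0,-0.9,0,-2.4,0,1,0,0,-1.15,0,-3,0,1,0,0,-1.3,0,-3,0,1,0,0,-1.4,0,-3,0,1,0,0,-1.42,0,-3,0,1])

```text
time: 10.2
tcp_pos: [0.4423, 0.1306, 0.0219]
tcp_rot: [[0.052, 0.037, -0.998], [0.002, -0.999, -0.037], [-0.999, -0.0, -0.052]]
wrist_force: [-0.6, 0.7, -0.8]
grip_width: 0.302
```

Run:
```python
from h import *
p,d=manip.capture("side"); crop(p,240,140,360,230,6.5,"pics/s8.png")
p,d=manip.capture("top"); crop(p,255,155,375,275,5,"pics/t8.png")
s=manip.sense(); print(s["tcp_pos"],s["tcp_rot"].round(3),s["wrist_force"],s["torque"],s["grip_width"]*92)
```

```text
[0.44272317 0.13037588 0.02241817] [[ 0.053  0.037 -0.998]
 [ 0.002 -0.999 -0.036]
 [-0.999 -0.    -0.053]] [ 0.29071285 -0.00294727 -1.25469922] [ 0.04103386  0.17966766 -0.03594784] 27.658885127135463
```

View pics/s8.png

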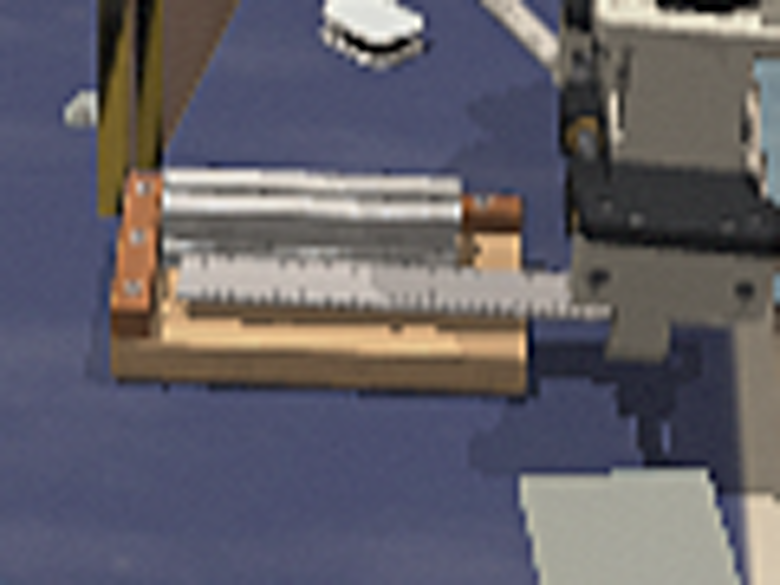

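View pics/t8.png

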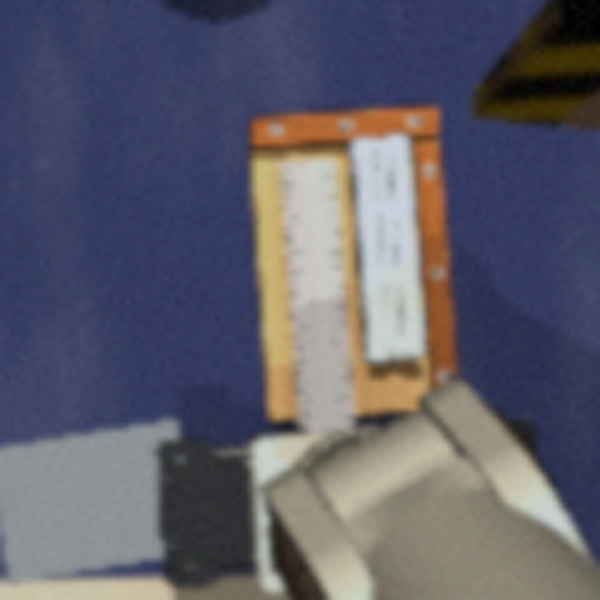

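>>> apply_moves(targets=[0,0,-0.06,0,0,0,1,0,0,-0.12,0,0,0,1,0,0,-0.15,0,0,0,1,0,0,-0.16,0,0,0,1,0,0,-0.16,0,0,0,1])

```text
time: 10.8
tcp_pos: [0.4427, 0.1303, 0.0144]
tcp_rot: [[0.053, 0.036, -0.998], [0.002, -0.999, -0.036], [-0.999, -0.0, -0.053]]
wrist_force: [0.6, 0.3, -1.8]
grip_width: 0.301
```

Run:
```python
from h import *
p,d=manip.capture("side"); crop(p,240,140,360,230,6.5,"pics/s9.png")
s=manip.sense(); print(s["tcp_pos"],s["tcp_rot"].round(3),s["wrist_force"],s["torque"],s["grip_width"]*92)
```

```text
[0.44272654 0.13036994 0.01441989] [[ 0.053  0.036 -0.998]
 [ 0.002 -0.999 -0.036]
 [-0.999 -0.    -0.053]] [-0.00236909  0.93813239  0.04078925] [0.03296281 0.19894685 0.03476084] 27.459419922678276
```

View pics/s9.png

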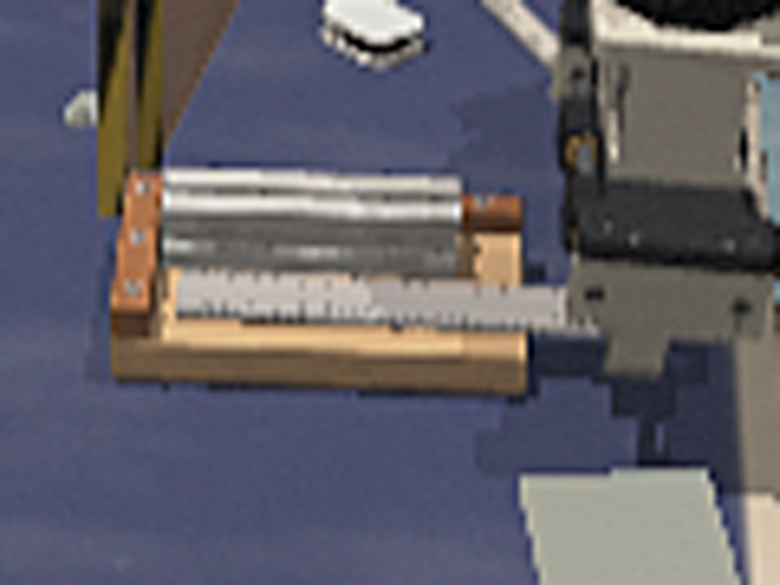

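>>> apply_moves(targets=[0,0,-0.02,0,0,0,1,0,0,-0.04,0,0,0,1,0,0,-0.04,0,0,0,1])

```text
time: 11.15
tcp_pos: [0.4429, 0.1304, 0.0125]
tcp_rot: [[0.053, 0.037, -0.998], [0.002, -0.999, -0.036], [-0.999, -0.0, -0.053]]
wrist_force: [0.7, 0.9, 1.0]
grip_width: 0.3
```

Run:
```python
from h import *
for i in range(3):
  p,d=manip.capture("side")
  s=manip.sense(); print(s["tcp_pos"],s["wrist_force"],s["torque"])
crop(p,240,140,360,230,6.5,"pics/s10.png")
```

```text
[0.4428576  0.13038265 0.01246912] [-0.07337414 -1.1428898   1.00839538] [ 0.01394563  0.11710111 -0.02157463]
[0.44289505 0.13041199 0.01250788] [-0.47581893 -0.13866138  1.68087848] [ 0.04000913  0.11983155 -0.02236442]
[0.44285107 0.13038846 0.01247921] [ 0.68246803 -1.13710074  1.08607447] [0.04800426 0.13376268 0.02115225]
```

View pics/s10.png

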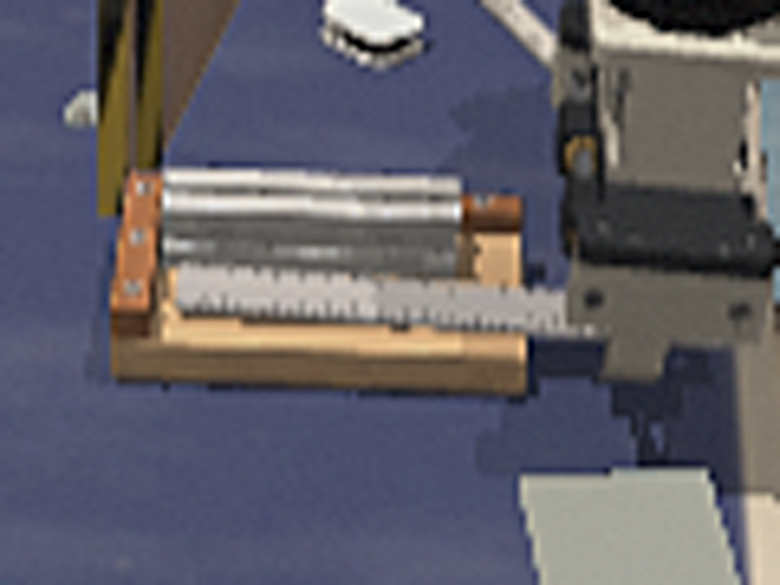

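>>> apply_moves(targets=[0,0,0,0,0.5,0,1,0,0,0,0,1,0,1,0,0,0,0,1.5,0,1,0,0,0,0,1.5,0,1])

```text
time: 11.7
tcp_pos: [0.4431, 0.1304, 0.0125]
tcp_rot: [[0.027, 0.036, -0.999], [0.002, -0.999, -0.036], [-1.0, -0.001, -0.027]]
wrist_force: [-1.1, 1.1, 1.6]
grip_width: 0.298
```

Run:
```python
from h import *
for i in range(3):
  p,d=manip.capture("side")
  s=manip.sense(); print(s["tcp_pos"],s["wrist_force"],s["torque"])
crop(p,240,140,360,230,6.5,"pics/s11.png")
print(s["tcp_rot"].round(3))
```

```text
[0.44311617 0.13037742 0.01253808] [-0.75637785  0.28486752  2.50306326] [0.01545766 0.23575415 0.03730964]
[0.443086   0.13041971 0.01253922] [-0.2916539   1.08674853  1.60400071] [ 0.03458404  0.19901635 -0.00033757]
[0.44307913 0.13043137 0.01255821] [-0.43467558 -1.13210596  1.49748158] [0.02343903 0.10887737 0.0116067 ]
[[ 0.027  0.036 -0.999]
 [ 0.002 -0.999 -0.036]
 [-1.    -0.001 -0.027]]
```

View pics/s11.png

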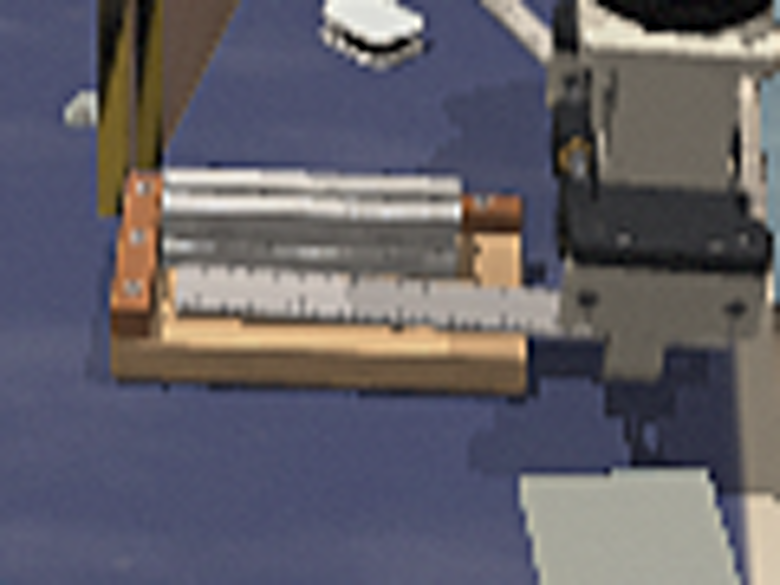

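>>> apply_moves(targets=[0,-0.04,0,0,0,0,1,0,-0.08,0,0,0,0,1,0,-0.12,0,0,0,0,1,0,-0.16,0,0,0,0,1,0,-0.18,0,0,0,0,1,0,-0.18,0,0,0,0,1])

```text
time: 12.45
tcp_pos: [0.4432, 0.1212, 0.0126]
tcp_rot: [[0.028, 0.036, -0.999], [0.002, -0.999, -0.036], [-1.0, -0.001, -0.028]]
wrist_force: [-0.4, 0.2, 1.9]
grip_width: 0.3
```

Run:
```python
from h import *
for i in range(2):
  p,d=manip.capture("top")
  s=manip.sense(); print(s["tcp_pos"],s["wrist_force"],s["torque"])
crop(p,290,165,360,250,7,"pics/t12.png")
```

```text
[0.44323812 0.12126765 0.01261576] [0.20924251 1.13728564 2.51113629] [ 0.14358309 -0.00438316  0.06246495]
[0.44323238 0.12125372 0.0125904 ] [0.36319338 0.42354799 2.18602463] [ 0.08881281 -0.06100773  0.00557675]
```

View pics/t12.png

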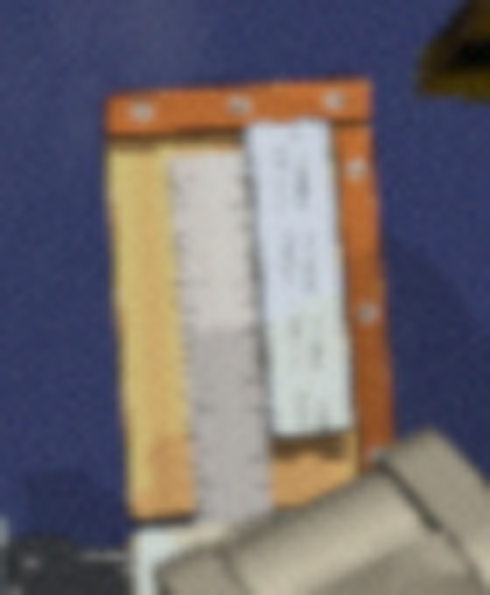

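>>> apply_moves(targets=[0,-0.02,0,0,0,0,1,0,-0.04,0,0,0,0,1,0,-0.05,0,0,0,0,1,0,-0.06,0,0,0,0,1,0,-0.06,0,0,0,0,1])

```text
time: 13.05
tcp_pos: [0.4432, 0.1183, 0.0126]
tcp_rot: [[0.028, 0.036, -0.999], [0.002, -0.999, -0.036], [-1.0, -0.001, -0.028]]
wrist_force: [1.3, 1.2, 1.7]
grip_width: 0.299
```

Run:
```python
from h import *
for i in range(3):
  p,d=manip.capture("top")
  s=manip.sense(); print(s["tcp_pos"],s["wrist_force"],s["torque"])
crop(p,290,165,360,250,7,"pics/t13.png")
```

```text
[0.44320917 0.11832755 0.01260422] [-0.95622749  2.274732    0.67351451] [0.46234192 0.04066486 0.15931891]
[0.44320821 0.11831537 0.01259877] [0.51675101 2.14187593 0.4473169 ] [0.46881157 0.08574746 0.16919284]
[0.4432607  0.11831846 0.01261816] [-0.16740863  1.97153807  1.68143826] [0.4817503  0.04505417 0.20525361]
```

View pics/t13.png

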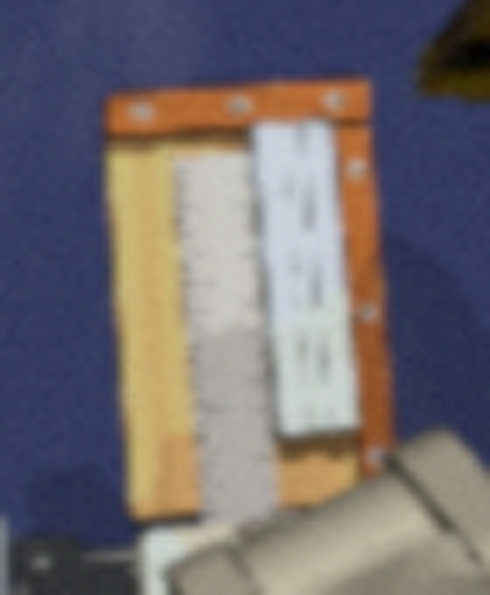

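>>> apply_moves(targets=[0,-0.02,0,0,0,0,1,0,-0.04,0,0,0,0,1,0,-0.06,0,0,0,0,1,0,-0.06,0,0,0,0,1])

```text
time: 13.6
tcp_pos: [0.4432, 0.1157, 0.0126]
tcp_rot: [[0.028, 0.037, -0.999], [0.003, -0.999, -0.037], [-1.0, -0.002, -0.028]]
wrist_force: [0.6, 3.8, 0.8]
grip_width: 0.303
```

Run:
```python
from h import *
for i in range(3):
  p,d=manip.capture("top")
  s=manip.sense(); print(s["tcp_pos"],s["wrist_force"],s["torque"])
print(s["tcp_rot"].round(3))
crop(p,290,165,360,250,7,"pics/t14.png")
```

```text
[0.44313359 0.11572538 0.0126028 ] [-0.12945172  3.72549794  2.00464106] [0.91069248 0.14836414 0.29967641]
[0.44316007 0.11572221 0.01261928] [-0.53249148  3.9935269   1.57381031] [0.94164605 0.17617636 0.35144082]
[0.44316555 0.11571033 0.01261717] [-0.50067936  4.25759207  1.21581017] [0.96395109 0.16546501 0.3402453 ]
[[ 0.028  0.037 -0.999]
 [ 0.003 -0.999 -0.037]
 [-1.    -0.002 -0.028]]
```

View pics/t14.png

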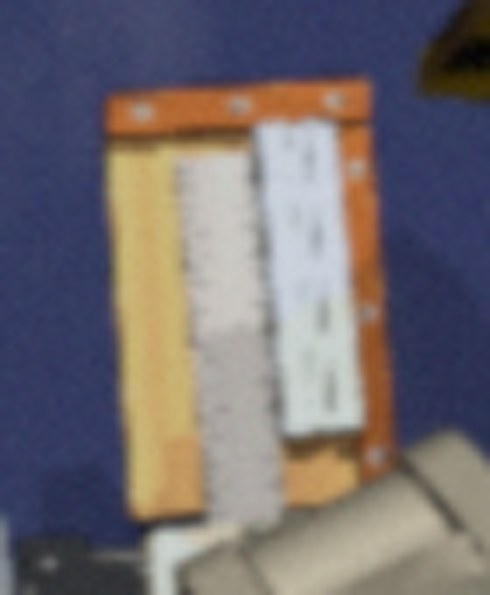

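>>> apply_moves(targets=[0,0.01,0,0,0,-0.5,1,0,0.02,0,0,0,-1,1,0,0.02,0,0,0,-1.5,1,0,0.02,0,0,0,-1.5,1])

```text
time: 14.15
tcp_pos: [0.4435, 0.1171, 0.0127]
tcp_rot: [[0.028, 0.011, -1.0], [0.002, -1.0, -0.011], [-1.0, -0.002, -0.028]]
wrist_force: [1.4, 4.5, 0.1]
grip_width: 0.301
```

Run:
```python
from h import *
for i in range(2):
  p,d=manip.capture("top")
  s=manip.sense(); print(s["tcp_pos"],s["wrist_force"],s["torque"])
print(s["tcp_rot"].round(3))
crop(p,290,165,360,250,7,"pics/t15.png")
p,d=manip.capture("side")
crop(p,240,140,360,230,6.5,"pics/s15.png")
```

```text
[0.44355421 0.11703568 0.01269588] [1.03188955 5.28968188 0.05570203] [ 1.11063027 -0.13999718  0.52296217]
[0.44356698 0.11703711 0.01269869] [ 0.60356047  5.14404045 -0.2555354 ] [ 1.03094879 -0.17423356  0.5507263 ]
[[ 0.028  0.011 -1.   ]
 [ 0.002 -1.    -0.011]
 [-1.    -0.002 -0.028]]
```

View pics/t15.png

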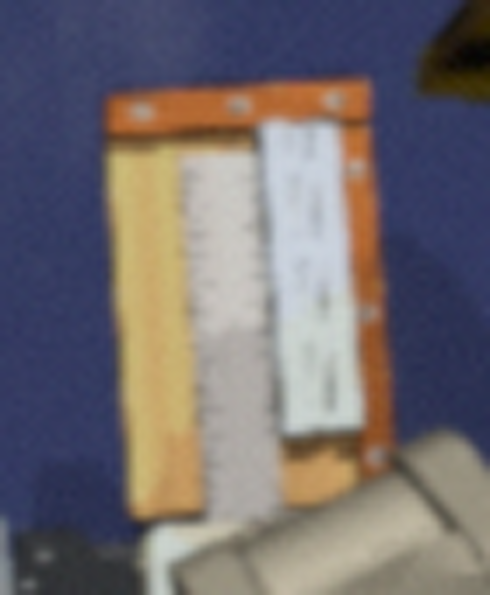

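View pics/s15.png

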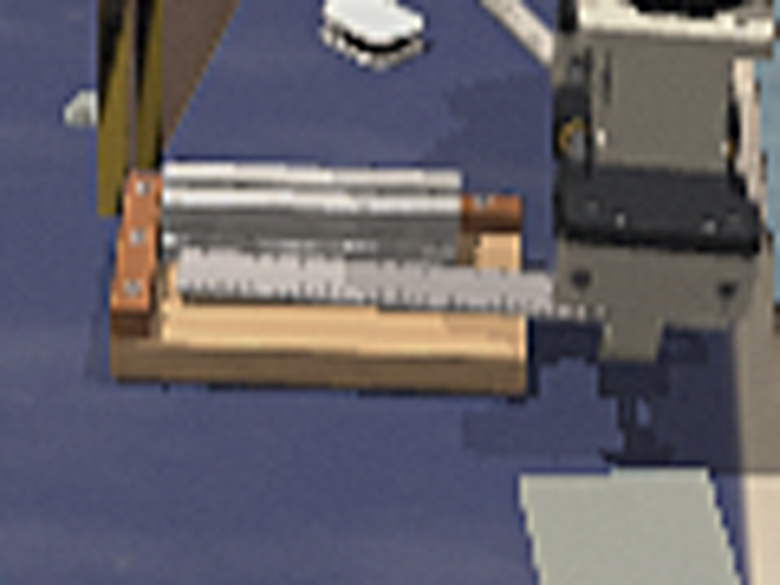

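```bash
cat > m.py <<'E'
from h import *
def an(n,o,s,L):
    for name,z,a,b in L:
        A=pw(n,o[0]+a[0]/s-.43,o[1]+a[1]/s-.43,z);B=pw(n,o[0]+b[0]/s-.43,o[1]+b[1]/s-.43,z)
        v=A-B; print(name,A[:2].round(4),B[:2].round(4),np.degrees(np.arctan2(v[1],v[0])).round(2))
E
python3 - <<'E'
from m import *
an("top",(290,165),7,[("boardL",.022,(109,145),(130,515)),("ruleL",.0245,(181,157),(205,515)),("ruleR",.0245,(256,157),(281,515)),("offL",.052,(262,125),(285,435)),("offR",.052,(337,120),(362,430)),("fenceOut",.034,(372,95),(395,460)),("fenceIn",.034,(342,130),(363,460)),("stopnear",.038,(108,137),(256,128))])
E
```

```text
boardL [0.6303 0.1672] [0.4849 0.163 ] 1.65
ruleL [0.6245 0.1392] [0.4842 0.1341] 2.1
ruleR [0.6239 0.1098] [0.4835 0.1046] 2.12
offL [0.6321 0.11  ] [0.5128 0.1051] 2.35
offR [0.6334 0.0812] [0.514  0.0758] 2.57
fenceOut [0.6459 0.0648] [0.5034 0.0611] 1.5
fenceIn [0.6324 0.077 ] [0.5036 0.0734] 1.6
stopnear [0.6309 0.1685] [0.6332 0.1109] 92.31
```

>>> apply_moves(targets=[0,-0.01,0,0,0,-0.4,1,0,-0.02,0,0,0,-0.8,1,0,-0.02,0,0,0,-1.2,1,0,-0.03,0,0,0,-1.2,1])

```text
time: 14.7
tcp_pos: [0.4438, 0.1171, 0.0128]
tcp_rot: [[0.029, -0.007, -1.0], [0.003, -1.0, 0.008], [-1.0, -0.003, -0.029]]
wrist_force: [-0.0, 8.9, -0.7]
grip_width: 0.304
```

Run:
```python
from h import *
for i in range(3):
  p,d=manip.capture("top")
  s=manip.sense(); print(s["tcp_pos"],s["wrist_force"],s["torque"])
print(s["tcp_rot"].round(3))
crop(p,290,165,360,250,7,"pics/t16.png")
```

```text
[0.44375679 0.1171669  0.01281439] [0.3974488  9.09396251 0.14403488] [ 1.76945902 -0.0150056   0.77117121]
[0.44374699 0.11721398 0.01280454] [ 0.08527852  7.98100858 -0.67348439] [ 1.76086455 -0.07405446  0.76593388]
[0.44378691 0.11723408 0.01283672] [0.63322235 7.79455082 0.21994117] [ 1.74675347 -0.04594506  0.77344358]
[[ 0.029 -0.007 -1.   ]
 [ 0.003 -1.     0.007]
 [-1.    -0.004 -0.029]]
```

View pics/t16.png

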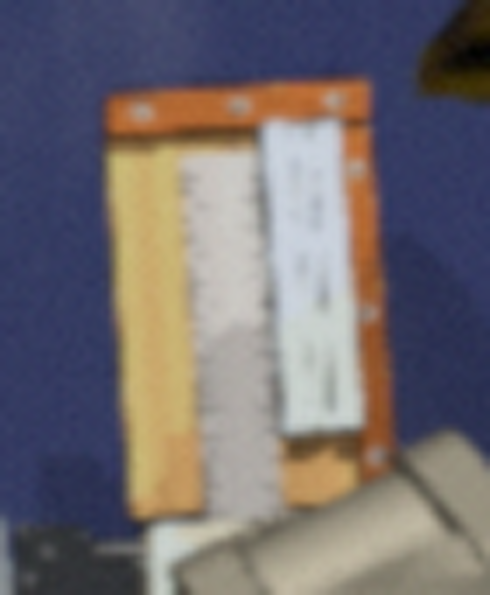

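>>> apply_moves(targets=[0.03,0,0,0,0,0,1,0.06,0,0,0,0,0,1,0.09,0.0,0,0,0,0,1,0.12,0,0,0,0,0,1,0.13,0,0,0,0,0,1])

```text
time: 15.35
tcp_pos: [0.4459, 0.1176, 0.012]
tcp_rot: [[0.022, -0.005, -1.0], [0.002, -1.0, 0.005], [-1.0, -0.002, -0.022]]
wrist_force: [-8.8, 6.8, 4.3]
grip_width: 0.299
```

Run:
```python
from h import *
for i in range(3):
  p,d=manip.capture("top")
  s=manip.sense(); print(s["tcp_pos"],s["wrist_force"],s["torque"])
print(s["tcp_rot"].round(3))
crop(p,290,165,360,250,7,"pics/t17.png")
```

```text
[0.44592312 0.11763599 0.01193786] [-7.27567868  7.09469347  4.63203905] [1.52333656 1.55025558 0.65720351]
[0.44592342 0.11763645 0.01194888] [-7.65287407  7.13119207  4.15228455] [1.51655933 1.53076497 0.63287954]
[0.44591698 0.11762585 0.01195063] [-7.82918068  7.33677768  4.42117841] [1.47585602 1.60595984 0.67413869]
[[ 0.022 -0.005 -1.   ]
 [ 0.002 -1.     0.005]
 [-1.    -0.002 -0.022]]
```

View pics/t17.png

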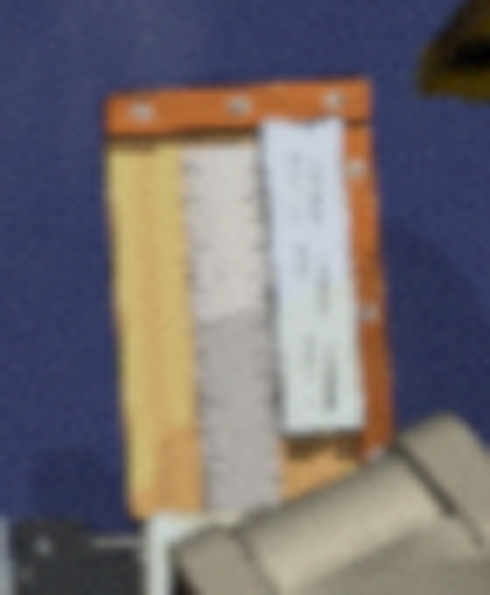

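Run:
```python
from m import *
for z in(.0245,.038): print(((wp("top",[.632,.124,z])-[290,165]+.43)*7).round(1))
an("top",(290,165),7,[("boardL",.022,(109,145),(130,515)),("ruleL",.0245,(183,145),(205,510)),("ruleR",.0245,(258,145),(279,510)),("offL",.052,(262,125),(285,435)),("offR",.052,(342,120),(362,430)),("fenceIn",.034,(348,130),(363,460))])
p,d=manip.capture("side")
crop(p,240,150,320,210,9.5,"pics/s17.png")
crop(p,240,140,360,230,6.5,"pics/s17b.png")
```

```text
[219.2 137.3]
[222.4 131.8]
boardL [0.6303 0.1672] [0.4849 0.163 ] 1.65
ruleL [0.6293 0.1383] [0.4861 0.134 ] 1.71
ruleR [0.6286 0.1089] [0.4855 0.1054] 1.42
offL [0.6321 0.11  ] [0.5128 0.1051] 2.35
offR [0.6334 0.0793] [0.514  0.0758] 1.65
fenceIn [0.6323 0.0747] [0.5036 0.0734] 0.56
```

View pics/s17.png

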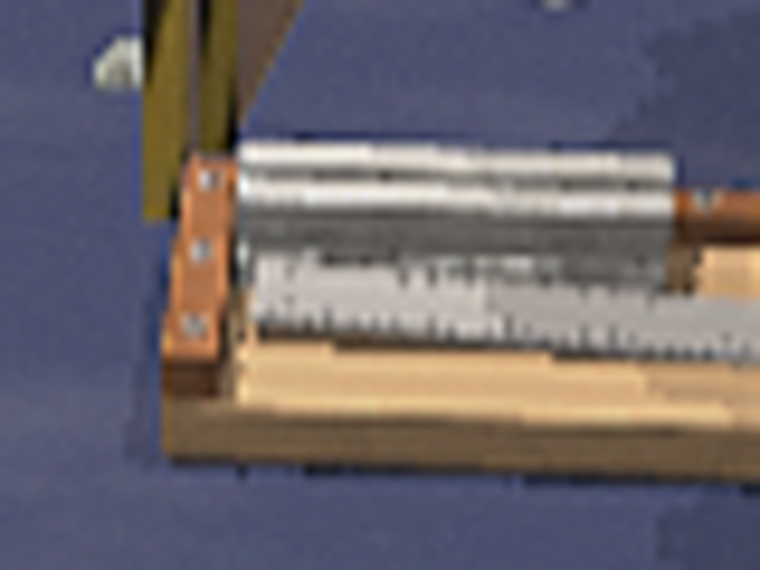

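View pics/s17b.png

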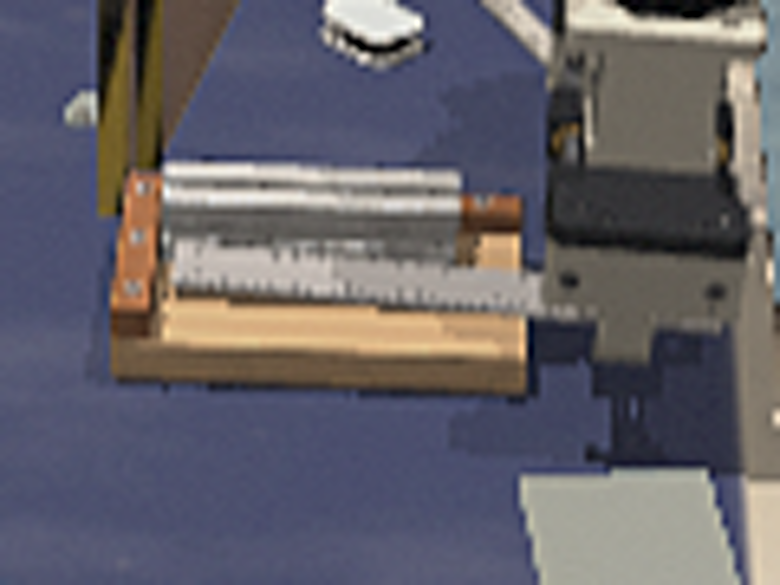

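>>> apply_moves(targets=[0.08,0.04,0.01,0,0,0.6,1,0.1,0.06,0.01,0,0,1.2,1,0.12,0.06,0.01,0,0,1.6,1,0.14,0.06,0.01,0,0,1.6,1,0.14,0.06,0.01,0,0,1.6,1])

```text
time: 16.05
tcp_pos: [0.4522, 0.1195, 0.0123]
tcp_rot: [[0.02, 0.021, -1.0], [0.002, -1.0, -0.021], [-1.0, -0.001, -0.02]]
wrist_force: [-4.3, -1.4, 5.2]
grip_width: 0.301
```

Run:
```python
from h import *
for i in range(3):
  p,d=manip.capture("side")
  s=manip.sense(); print(s["tcp_pos"],s["wrist_force"],s["torque"])
print(s["tcp_rot"].round(3))
crop(p,240,150,320,210,9.5,"pics/s18.png")
p,d=manip.capture("top")
crop(p,290,165,360,250,7,"pics/t18.png")
```

```text
[0.4521728  0.11945518 0.01223893] [-3.39616048 -1.52859069  4.73380107] [-0.39856073  0.87218932  0.04220637]
[0.4521763  0.11948434 0.01224359] [-3.9697622  -2.28892267  4.89881427] [-0.4358794   0.8479413   0.06675867]
[0.45217338 0.11949771 0.01222242] [-4.28869642 -2.65705485  4.37070802] [-0.49303543  0.88586029 -0.05040061]
[[ 0.02   0.022 -1.   ]
 [ 0.002 -1.    -0.022]
 [-1.    -0.001 -0.02 ]]
```

View pics/s18.png

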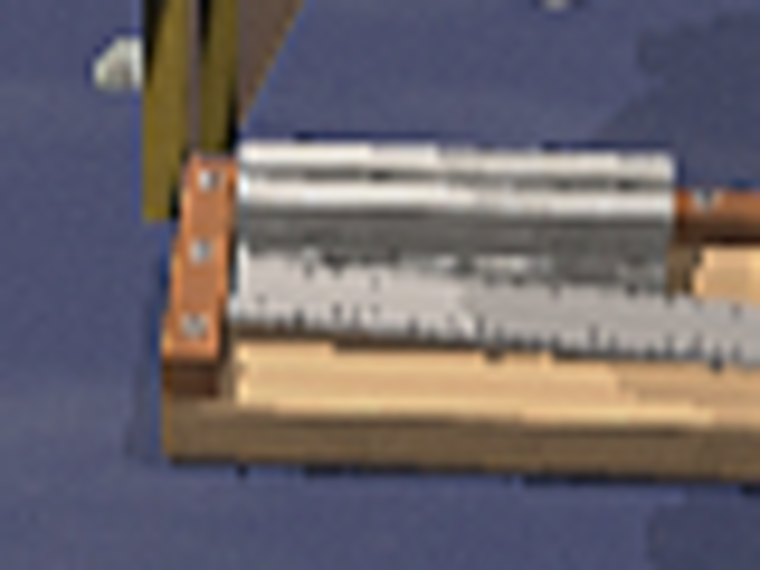

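View pics/t18.png

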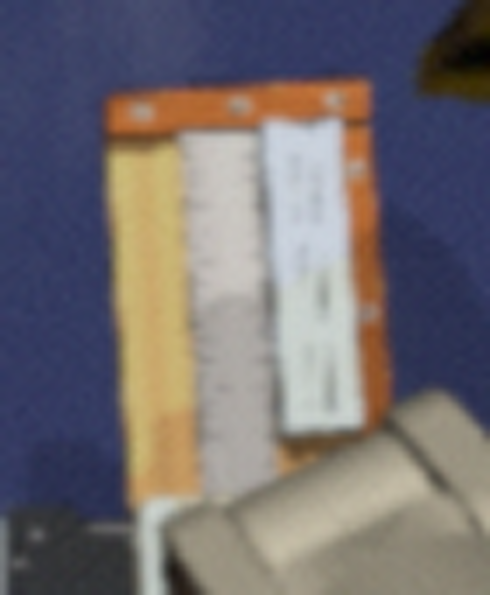

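>>> apply_moves(targets=[0.05,-0.02,0,0,0,-0.3,1,0.06,-0.04,0,0,0,-0.6,1,0.06,-0.06,0,0,0,-0.9,1,0.06,-0.08,0,0,0,-1.2,1,0.06,-0.08,0,0,0,-1.2,1])

```text
time: 16.75
tcp_pos: [0.4524, 0.1181, 0.0121]
tcp_rot: [[0.017, 0.005, -1.0], [0.003, -1.0, -0.005], [-1.0, -0.003, -0.017]]
wrist_force: [-9.6, 5.7, 9.9]
grip_width: 0.299
```

Run:
```python
from h import *
for i in range(3):
  p,d=manip.capture("side")
  s=manip.sense(); print(s["tcp_pos"],s["wrist_force"],s["torque"])
print(s["tcp_rot"].round(3))
crop(p,240,150,320,210,9.5,"pics/s19.png")
p,d=manip.capture("top")
crop(p,290,165,360,250,7,"pics/t19.png")
```

```text
[0.45239041 0.11811677 0.01210746] [-11.68160056   6.5234191   10.21036808] [1.31448746 2.1559644  0.48489186]
[0.45238956 0.11810682 0.01210816] [-11.26078595   5.47221545  10.2686385 ] [1.29874142 2.15986786 0.49200267]
[0.45238152 0.11809823 0.01210197] [-10.44392489   6.61567781   9.88482851] [1.30170319 2.13859316 0.4377965 ]
[[ 0.017  0.005 -1.   ]
 [ 0.003 -1.    -0.005]
 [-1.    -0.003 -0.017]]
```

View pics/s19.png

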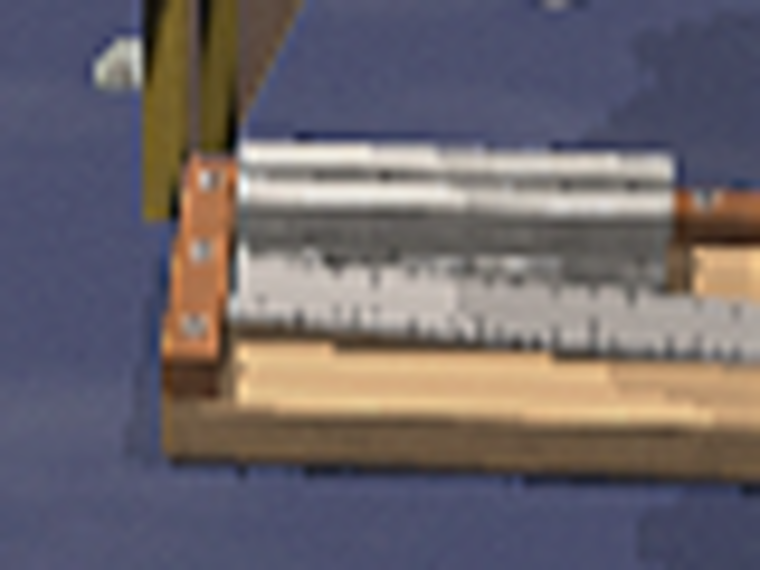

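View pics/t19.png

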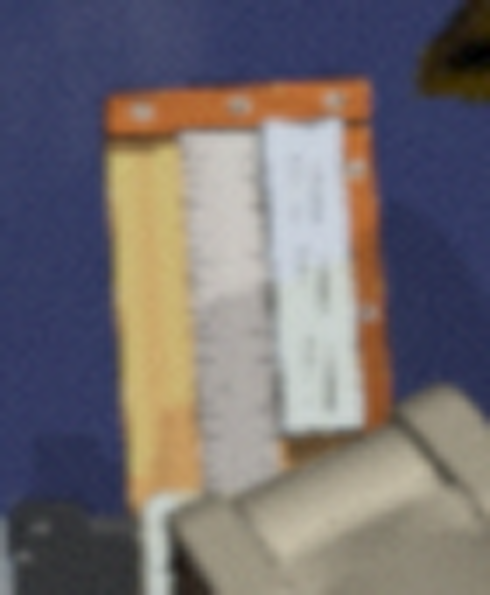

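>>> apply_moves(targets=[0.02,-0.02,0.01,0,0,0,1,0.02,-0.02,0.01,0,0,0,1,0.02,-0.02,0.01,0,0,0,0.2,0.0,0,0.01,0,0,0,0.1,0,0,0.02,0,0,0,0.1,0,0,0.02,0,0,0,0.1,0,0,0.02,0,0,0,0.1])

```text
time: 17.65
tcp_pos: [0.453, 0.118, 0.0132]
tcp_rot: [[0.018, 0.005, -1.0], [0.003, -1.0, -0.005], [-1.0, -0.003, -0.018]]
wrist_force: [0.9, 0.8, -0.1]
grip_width: 0.45
```

Run:
```python
from h import *
p,d=manip.capture("side")
s=manip.sense(); print(s["tcp_pos"],s["wrist_force"],s["torque"],s["grip_width"]*92)
crop(p,240,140,360,230,6.5,"pics/s20.png")
```

```text
[0.45283231 0.11796105 0.01319136] [-0.71685565 -0.65752189  0.03538412] [ 0.00555197 -0.01349383 -0.00721419] 41.55139452788748
```

View pics/s20.png

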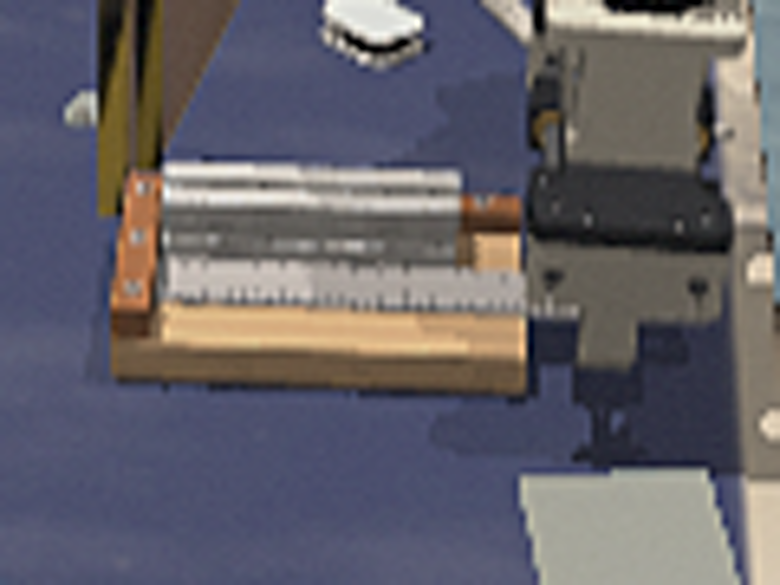

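>>> apply_moves(targets=[0,0,0.2,0,0,0,0.1,0,0,0.6,0,0,0,0.1,0,0,1.2,0,0,0,0.1,0,0,2,0,0,0,0.1,0,0,2.8,0,0,0,0.1,-0.3,0.8,3.0,0,0,0,0.1,-0.6,1.6,3.0,0,0,0,0.1,-0.9,2.4,3.0,0,0,0,0.1,-1.2,3.2,3.0,0,0,0,0.1,-1.5,4,3.0,0,0,0,0.1,-1.8,4.8,3.0,0,0,0,0.1])

```text
time: 18.8
tcp_pos: [0.3623, 0.3593, 0.1642]
tcp_rot: [[0.018, 0.004, -1.0], [0.003, -1.0, -0.004], [-1.0, -0.003, -0.018]]
wrist_force: [1.2, 0.5, -0.6]
grip_width: 0.454
```

Run:
```python
from h import *
p,d=manip.capture("side")
s=manip.sense(); print(s["tcp_pos"],s["wrist_force"],s["torque"],s["grip_width"]*92)
crop(p,240,150,335,220,8,"pics/s21.png")
p,d=manip.capture("top"); crop(p,290,165,360,250,7,"pics/t21.png")
cv2.imwrite("pics/t21f.png",p[:,:,::-1])
```

```text
[0.35829549 0.36773817 0.16482914] [-2.33310115  6.24552599  0.18226666] [0.52427495 0.14305683 0.0219662 ] 41.11267722506999
```

View pics/s21.png

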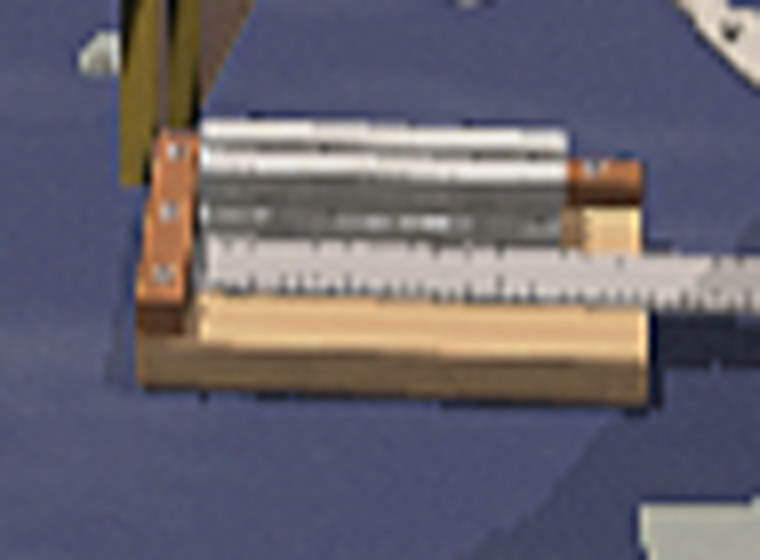

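View pics/t21.png

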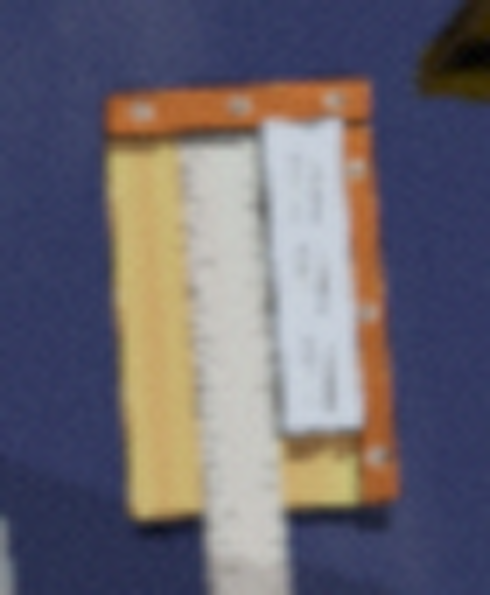

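Run:
```python
from h import *
P=[];Q=[]
for i in range(6): P.append(manip.capture("top")[0].astype(float)); Q.append(manip.capture("side")[0].astype(float))
P=np.mean(P,0).astype(np.uint8);Q=np.mean(Q,0).astype(np.uint8)
np.savez("avg1.npz",P=P,Q=Q)
crop(P,300,175,350,212,15,"pics/t22a.png"); crop(P,300,205,355,255,12,"pics/t22b.png"); crop(Q,250,160,300,195,15,"pics/s22.png")
print(manip.sense()["time"])
```

```text
19.5
```

View pics/t22a.png

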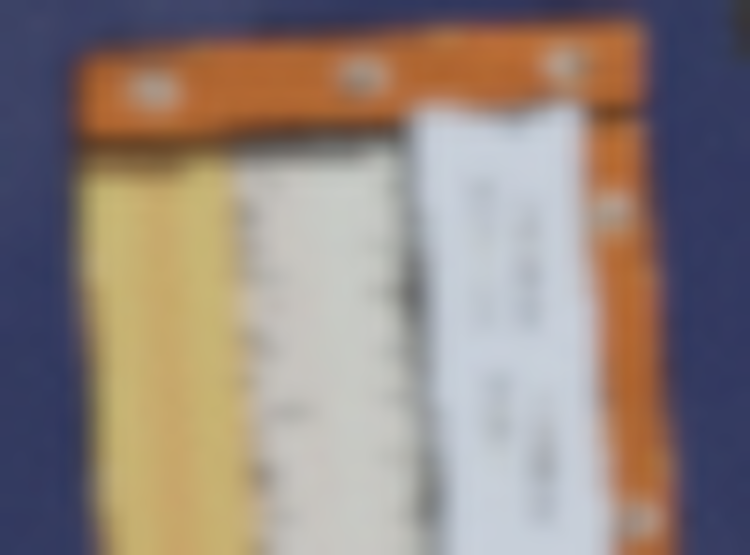

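View pics/t22b.png

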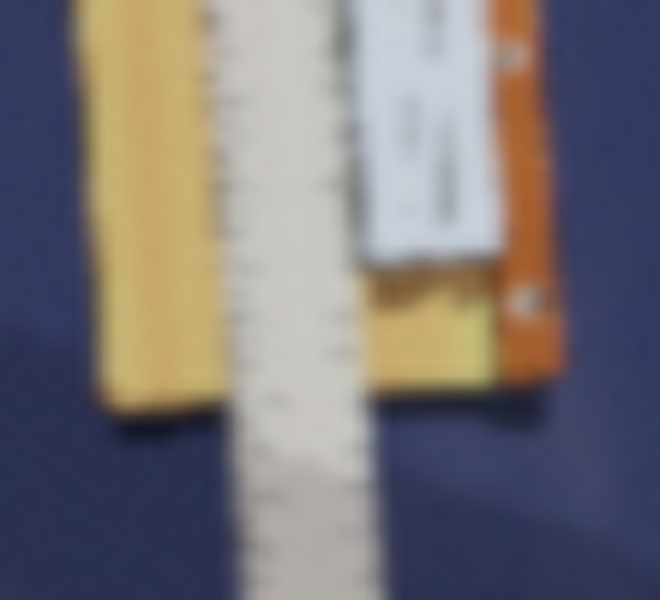

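View pics/s22.png

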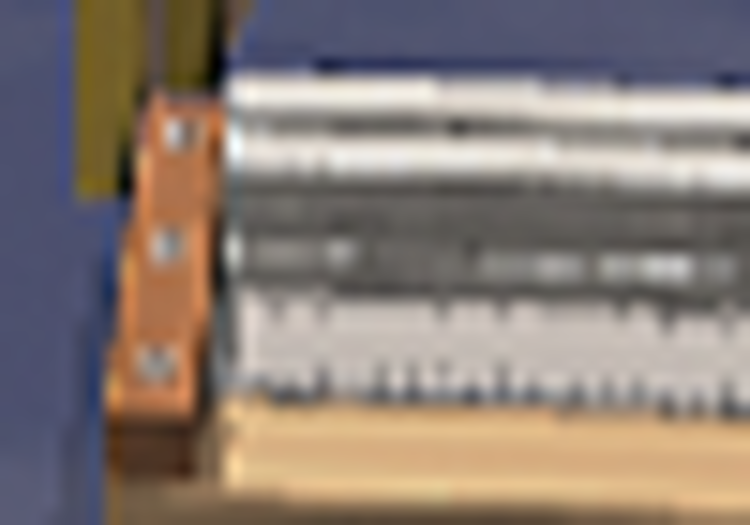

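Run:
```python
from h import *
from scipy.optimize import least_squares
import sys
def c2p(o,s,q): return np.array(o)+np.array(q)/s+ (0.5/s-0.5)
S=lambda q:c2p((250,160),15,q); TA=lambda q:c2p((300,175),15,q); TB=lambda q:c2p((300,205),12,q)
side=[((.066,.051,.038),S((194,412))),((.082,.051,.038),S((108,408))),((.066,.051,.022),S((193,475)))]
top=[((.082,.051,.038),TA((78,57))),((.082,-.051,.038),TA((645,20))),((-.082,.051,.022),TB((105,408))),((-.082,-.051,.034),TB((565,378))),((.066,.051,.038),TA((80,137)))]
def b(T,p): 
    c,s=np.cos(T[2]),np.sin(T[2]); return [T[0]+c*p[0]-s*p[1],T[1]+s*p[0]+c*p[1],p[2]]
def fit(n,L):
    f=lambda T:np.concatenate([wp(n,b(T,p))-q for p,q in L])
    r=least_squares(f,[.567,.1145,.035]); print(n,r.x[:2].round(4),np.degrees(r.x[2]).round(2),"res",r.fun.round(2)); return r.x
Tt=fit("top",top)
# side: fix theta
f=lambda T:np.concatenate([wp("side",b([T[0],T[1],Tt[2]],p))-q for p,q in side]); r=least_squares(f,Tt[:2]);print("side",r.x.round(4),r.fun.round(2)); Ts=[*r.x,Tt[2]]
for n,p in[("ruleL0",(.066,.023,.0245)),("ruleR0",(.066,-.007,.0245)),("offTopL0",(.066,-.007,.052)),("offTopR0",(.066,-.037,.052)),("offTopLn",(-.054,-.007,.052)),("offTopRn",(-.054,-.037,.052)),("ruleLfront",(-.082,.023,.0245)),("ruleRfront",(-.082,-.007,.0245)),("fenceInN",(-.082,-.037,.034))]:
    a=wp("side",b(Ts,p)); t=wp("top",b(Tt,p))
    print(n,"s22",((a-[250,160]+.467)*15).round(0),"t22a",((t-[300,175]+.467)*15).round(0),"t22b",((t-[300,205]+.458)*12).round(0))
```

```text
top [0.5677 0.1144] 2.2 res [ 0.06 -0.27 -0.36 -0.    0.13  0.   -0.14  0.06  0.31  0.2 ]
side [0.5688 0.1118] [ 0.18 -0.36 -0.38 -0.35  0.21  0.7 ]
ruleL0 s22 [207. 385.] t22a [233. 143.] t22b [ 186. -246.]
ruleR0 s22 [217. 293.] t22a [397. 133.] t22b [ 317. -254.]
offTopL0 s22 [219. 159.] t22a [412. 109.] t22b [ 329. -273.]
offTopR0 s22 [229.  72.] t22a [579.  99.] t22b [ 463. -281.]
offTopLn s22 [908. 187.] t22a [460. 776.] t22b [368. 261.]
offTopRn s22 [906.  99.] t22a [628. 766.] t22b [503. 253.]
ruleLfront s22 [1063.  419.] t22a [289. 950.] t22b [231. 400.]
ruleRfront s22 [1058.  327.] t22a [454. 941.] t22b [363. 392.]
fenceInN s22 [1058.  192.] t22a [627. 928.] t22b [501. 382.]
```

>>> apply_moves(targets=[0.1,-0.8,0,0,0.2,0.3,1,0.2,-1.6,0,0,0.4,0.6,1,0.3,-2.4,0,0,0.6,0.9,1,0.4,-3.2,0,0,0.8,1.2,1,0.5,-4.0,0,0,1,1.5,1,0.6,-4.8,0,0,1,1.8,1,0.63,-5.02,-0.2,0,1,1.8,1,0.63,-5.02,-0.8,0,1,1.8,1,0.63,-5.02,-1.4,0,1,1.8,1,0.63,-5.02,-1.8,0,1,1.8,1,0.63,-5.02,-1.8,0,1,1.8,1], squeeze=20)

```text
time: 20.6
tcp_pos: [0.3923, 0.1063, 0.071]
tcp_rot: [[-0.006, 0.036, -0.999], [0.002, -0.999, -0.036], [-1.0, -0.002, 0.005]]
wrist_force: [-0.1, -0.9, 0.5]
grip_width: -0.002
```

Run:
```python
from h import *
p,d=manip.capture("side")
s=manip.sense(); print(s["tcp_pos"],s["tcp_rot"].round(3),s["wrist_force"],s["grip_width"]*92)
crop(p,260,130,380,220,6.5,"pics/s23.png")
```

```text
[0.39336586 0.10665939 0.07223359] [[-0.004  0.036 -0.999]
 [ 0.002 -0.999 -0.036]
 [-1.    -0.002  0.003]] [ 0.63700943 -0.21510938  0.84395132] 0.9130517506229895
```

View pics/s23.png

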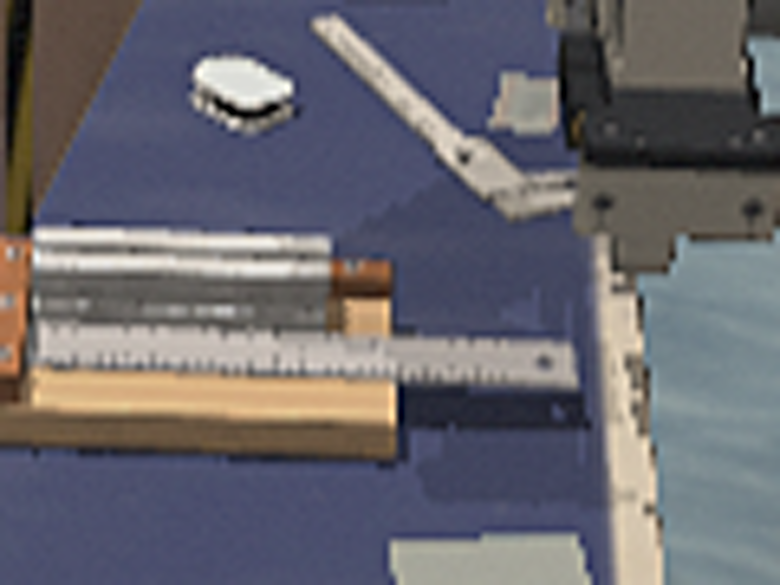

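>>> apply_moves(targets=[-0.1,0.1,0,0,0,0,1,-0.1,0.2,-0.2,0,0,0,1,-0.1,0.2,-0.6,0,0,0,1,-0.1,0.2,-0.9,0,0,0,1,-0.1,0.2,-1.04,0,0,0,1,-0.1,0.2,-1.04,0,0,0,1])

```text
time: 21.25
tcp_pos: [0.3879, 0.117, 0.0198]
tcp_rot: [[-0.005, 0.036, -0.999], [0.002, -0.999, -0.036], [-1.0, -0.002, 0.004]]
wrist_force: [0.0, -0.9, -0.2]
grip_width: 0.004
```

Run:
```python
from h import *
p,d=manip.capture("side")
s=manip.sense(); print(s["tcp_pos"],s["tcp_rot"].round(3),s["wrist_force"],s["grip_width"]*92)
crop(p,260,130,380,220,6.5,"pics/s24.png")
```

```text
[0.38835074 0.11700331 0.02025843] [[-0.004  0.036 -0.999]
 [ 0.002 -0.999 -0.036]
 [-1.    -0.002  0.004]] [ 0.02900622 -0.36981287  0.10476725] 0.2805503420938874
```

View pics/s24.png

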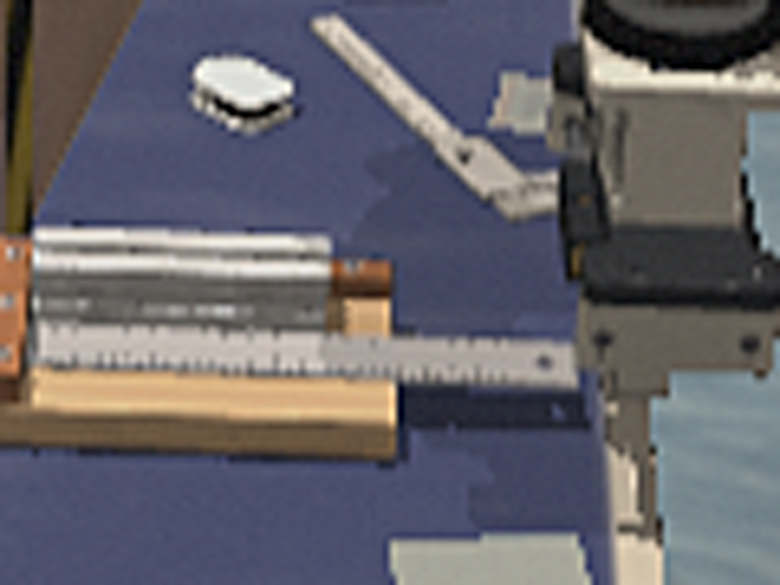

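>>> apply_moves(targets=[0.1,0,0,0,0,0,1,0.2,0.01,0,0,0,0,1,0.23,0.01,0,0,0,0,1,0.26,0.01,0,0,0,0,1,0.29,0.01,0,0,0,0,1,0.29,0.01,0,0,0,0,1])

```text
time: 21.9
tcp_pos: [0.4024, 0.1174, 0.0202]
tcp_rot: [[-0.005, 0.036, -0.999], [0.002, -0.999, -0.036], [-1.0, -0.002, 0.004]]
wrist_force: [-1.4, 0.3, 0.7]
grip_width: 0.009
```

Run:
```python
from h import *
for i in range(2):
  p,d=manip.capture("side")
  s=manip.sense(); print(s["tcp_pos"],s["wrist_force"])
crop(p,250,150,350,215,7.5,"pics/s25.png")
```

```text
[0.40246902 0.11740831 0.02020083] [-0.82375679 -0.14009849  1.08740684]
[0.40246036 0.11739982 0.02019096] [-0.44184362 -0.27189743  0.2281815 ]
```

View pics/s25.png

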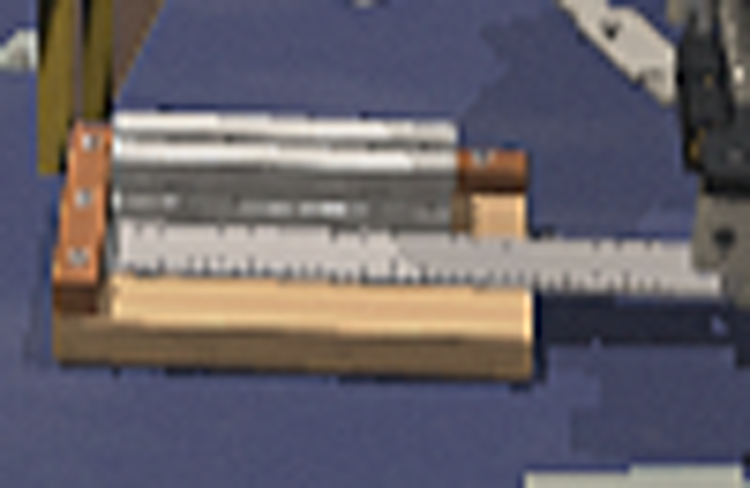

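Just touching; push on until the stop is felt.

>>> apply_moves(targets=[0.03,0,0,0,0,0,1,0.05,0,0,0,0,0,1,0.07,0,0,0,0,0,1,0.09,0,0,0,0,0,1,0.09,0,0,0,0,0,1])

```text
time: 22.5
tcp_pos: [0.4027, 0.1171, 0.0195]
tcp_rot: [[-0.012, 0.038, -0.999], [0.0, -0.999, -0.038], [-1.0, -0.001, 0.012]]
wrist_force: [-9.2, 1.2, 5.8]
grip_width: 0.004
```

Run:
```python
from h import *
for i in range(2):
  p,d=manip.capture("side")
  s=manip.sense(); print(s["tcp_pos"],s["wrist_force"])
crop(p,250,150,350,215,7.5,"pics/s26.png")
```

```text
[0.40266643 0.11709618 0.01946461] [-9.74786605  1.71208831  7.07055019]
[0.40269624 0.11711238 0.01948817] [-9.74940575  1.06308018  6.18120608]
```

View pics/s26.png

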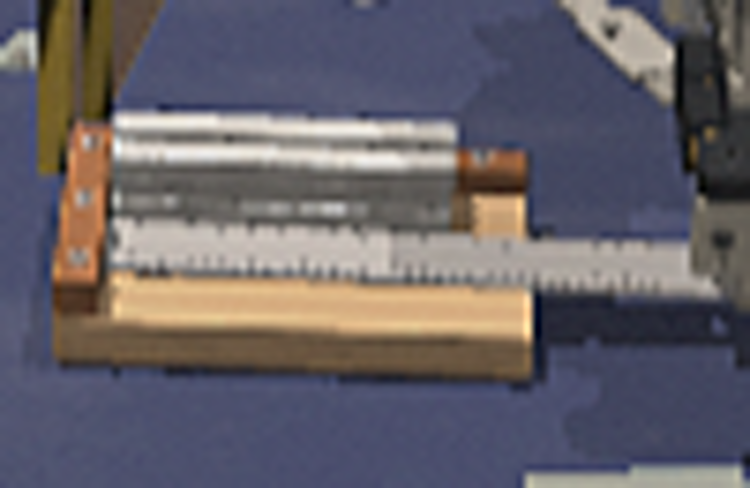

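>>> apply_moves(targets=[0.03,0,0.015,0,0.3,0,1,0.02,0,0.02,0,0.4,0,1,0.02,0,0.02,0,0.4,0,1])

```text
time: 22.9
tcp_pos: [0.4026, 0.117, 0.0201]
tcp_rot: [[-0.021, 0.038, -0.999], [-0.0, -0.999, -0.038], [-1.0, -0.001, 0.021]]
wrist_force: [-4.4, 1.0, -1.1]
grip_width: 0.003
```

Run:
```python
from h import *
for i in range(2):
  p,d=manip.capture("side")
  s=manip.sense(); print(s["tcp_pos"],s["wrist_force"])
crop(p,250,150,350,215,7.5,"pics/s27.png")
```

```text
[0.40256003 0.11691555 0.02008225] [-5.12601469  0.95257051 -0.80187613]
[0.40255072 0.11694092 0.02009928] [-5.47688244  0.94571543 -0.57160285]
```

View pics/s27.png

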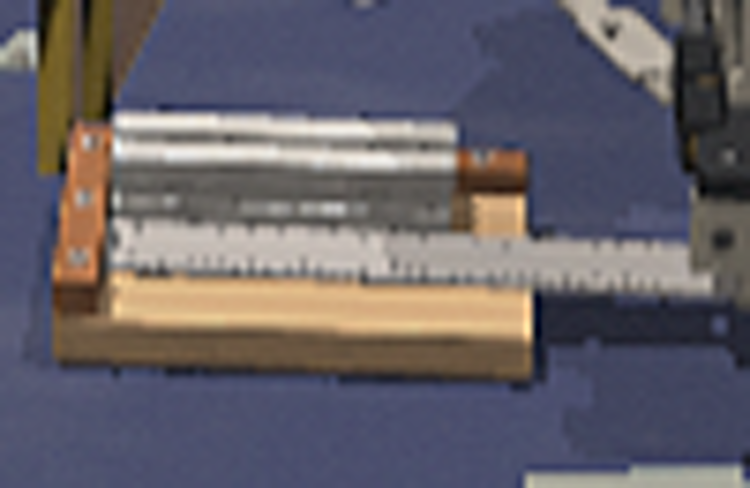

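>>> apply_moves(targets=[-0.1,0,0,0,0,0,1,-0.25,0,0,0,0,0,1,-0.3,0,0.3,0,0,0,1,-0.3,0,1.0,0,0,0,1,-0.3,0.5,1.8,0,0,0,1,-0.3,1.3,2.2,0,0,0,1,-0.3,2.1,2.2,0,0,0,1,-0.3,3.0,2.2,0,0,0,1,-0.3,3.9,2.2,0,0,0,1,-0.3,4.5,2.2,0,0,0,1,-0.3,4.5,2.2,0,0,0,1])

```text
time: 24.1
tcp_pos: [0.387, 0.3479, 0.1309]
tcp_rot: [[-0.018, 0.044, -0.999], [0.005, -0.999, -0.044], [-1.0, -0.006, 0.018]]
wrist_force: [-0.3, -0.3, -0.7]
grip_width: 0.002
```

Run:
```python
from h import *
P=[];Q=[]
for i in range(6): P.append(manip.capture("top")[0].astype(float)); Q.append(manip.capture("side")[0].astype(float))
P=np.mean(P,0).astype(np.uint8);Q=np.mean(Q,0).astype(np.uint8)
np.savez("avg2.npz",P=P,Q=Q)
crop(P,300,175,350,212,15,"pics/t28a.png"); crop(P,300,205,355,255,12,"pics/t28b.png"); crop(Q,250,160,300,195,15,"pics/s28.png")
s=manip.sense();print(s["time"],s["tcp_pos"])
```

```text
24.7 [0.38779274 0.34156118 0.13017451]
```

View pics/t28a.png

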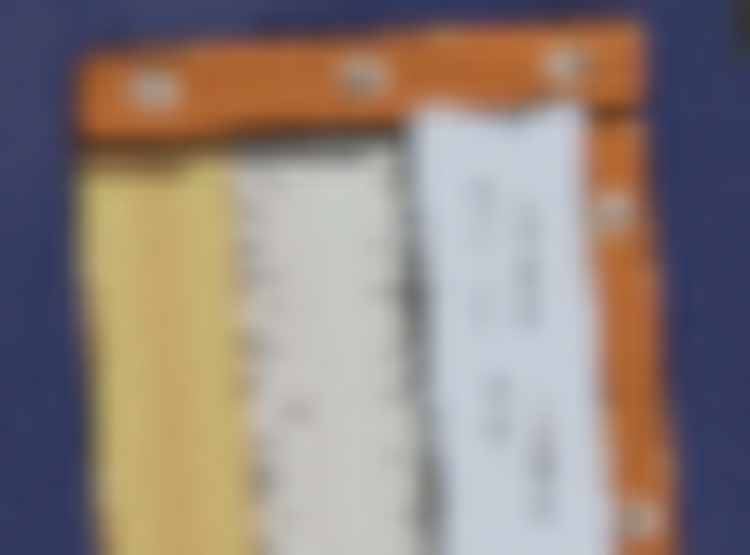

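View pics/t28b.png

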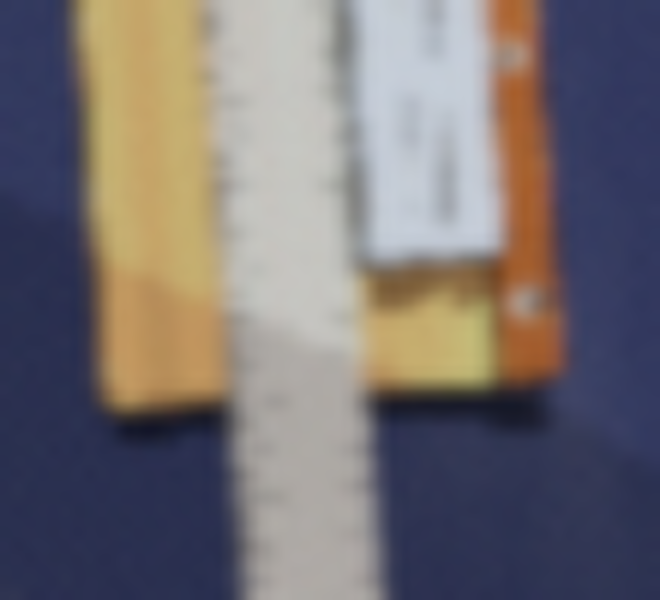

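View pics/s28.png

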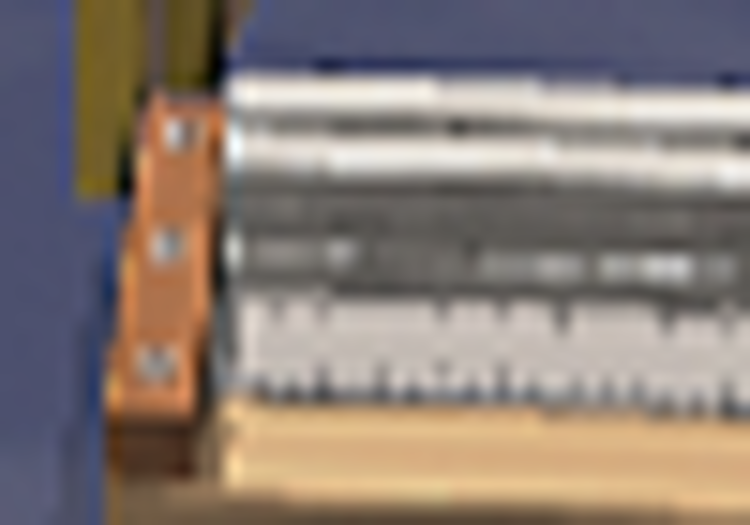

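Run:
```python
from h import *
P=np.load("avg2.npz")["P"].astype(float)
T=[.5677,.1144,np.radians(2.1)]
def b(p): 
    c,s=np.cos(T[2]),np.sin(T[2]); return [T[0]+c*p[0]-s*p[1],T[1]+s*p[0]+c*p[1],p[2]]
def edge(row,u0,hw=2.5,ch=None):
    xs=np.arange(u0-hw,u0+hw,.05); 
    im=cv2.remap(P.astype(np.float32),np.float32(xs)[None],np.full((1,len(xs)),row,np.float32),cv2.INTER_CUBIC)[0]
    g=np.linalg.norm(np.gradient(im,axis=0),axis=1); return xs[g.argmax()]
for bx in np.arange(-.045,.055,.012):
    # average over rows nearby
    out=[]
    for y,z in[(.051,.022),(.023,.0245),(-.007,.0245),(-.007,.052),(-.037,.052),(-.051,.034)]:
        u,v=wp("top",b((bx,y,z))); 
        es=[edge(v+k,u)-0 for k in(-1,-.5,0,.5,1)]
        out.append(np.median(es)-u)
    print(round(bx,3),np.round(out,2))
```

```text
-0.045 [-0.6   0.2   1.3   0.1   0.8  -0.45]
-0.033 [-0.35  1.4   1.45  0.35  0.25  0.  ]
-0.021 [ 0.   -0.15  1.5   0.45  0.45  0.2 ]
-0.009 [ 0.25  0.05  1.15  0.1  -0.1  -0.35]
0.003 [-0.5   1.25  1.45  0.35  0.1   0.  ]
0.015 [ 0.   -0.3   1.6   0.1   0.45  0.2 ]
0.027 [ 0.15  0.8   1.15 -1.9   0.65 -0.45]
0.039 [-0.6   0.25  1.3   0.25  0.   -0.25]
0.051 [-0.35 -0.4   1.35  0.15 -0.4  -0.9 ]
```

Run:
```python
from h import *
p,d=manip.capture("side"); cv2.imwrite("pics/fin.png",p[:,:,::-1]); print(manip.sense()["time"])
```

```text
24.75
```

View pics/fin.png

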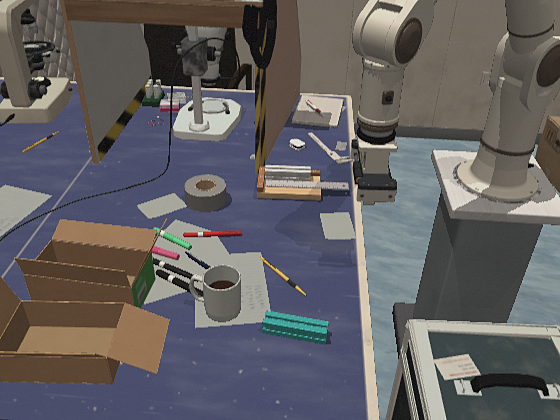

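The overview shows the rule lying on the board around (300,186). Caliper (330,150), pencil (283,275) and tape (206,192) are where they started, and the gripper is clear. Handing in.

Run:
```python
from rig import manip
print(manip.close_job())
```

```text
the job is handed in; nothing more can be done
None
```

The rule is laid flat on the stop board with its zero end at the end stop and its edge along the left side of the offcut. I handed the job in at about 25 s.

**What I did:**
- I pressed the rule with closed fingertips at about 6 N and dragged it until its hole end stuck out about 65 mm past the table edge.
- I gripped it there by its long edges, carried it over and lowered it onto the board.
- I slid it sideways until the offcut met the fence, with about 8 N felt, then forward until it met the end stop.
- After letting go I pushed on its tail end; about 5–10 N came back with almost no movement of the tool.

**Last checks:**
- **Position:** Edge measurements in the top view put the rule, offcut, fence and stop at their home places to within about 1 mm, about as fine as the pictures resolve. The offcut's far end appears at the stop in both views.
- **Disagreement:** In the side view the rule's zero end looked about 2–3 mm short of the stop, and the top view first suggested about 1.5 mm. I put this down to the stop's shadow, because the board beside the rule shows the same dark strip and the tail push felt solid. I cannot rule out a small remaining gap from the pictures alone.
- **Lifting:** The zero end rose a little while I was pushing the rule home; after release it looked flat.
- **Other objects:** By eye in the final overview, the caliper, pencil, tape and turquoise look-alike had not moved, and the arm was touching nothing.

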